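Lock water-filter cartridges into their bracket with snap rings

ROBOT

A 6-joint arm with a two-finger parallel gripper is mounted at the origin on a cart in front of the work surface, level with it; the furniture and walls round the work are solid. World frame = base frame: x ahead of the robot, y to its left, z up, the work surface at z = 0. Lengths are in m, angles in degrees, forces in N, time in s.
With the tool pointing down it reaches from about 0.325 to 0.775 m from the base axis. Payload 5.5 kg.
Tool frame: the origin (TCP) lies at the very end of the fingers, on their centre line; the grasp point (between the pads) lies 19 mm behind it (bot.pinch_z is the distance from the TCP to the grasp point, in m); z points along the fingers, y is the line along which they close (so a half turn about z gives the same grasp; the last joint's range is limited). The gripper opens to 88 mm and grips with 3 to 60 N. Pads are 20 mm wide; open, the fingers measure 115 mm over their backs; the gripper's body (75 mm by 178 mm) begins 61 mm behind the grasp point.
Start: joints at [-70.17, 5.22, 70.514, -0, 104.267, -3.249], TCP at [0.235, -0.552, 0.223] pointing down, gripper open.
Joint ranges: [-164.24, 164.24], [-49.07, 125.15], [9.68, 141.18], [-86.29, 266.29], [3.28, 154.24], [-151.56, 151.56]. Speed limits (degrees/s): [147.25, 147.25, 172.46, 180, 180, 180].

INTERFACE

Orientations are given as a 3x3 rotation matrix whose columns are the frame's x, y, z axes.
In Python, from bench import bot gives the robot as it stands.
- The arm moves only by the shell command python3 -m jog 'ROWS' [FORCE]. ROWS is JSON, a list of rows, each an object of numbers: "wx", "wy", "wz": the turn, a rotation vector about the tool's x, y, z in rad; "dx", "dy", "dz": the shift along the tool's x, y, z in m; "grip": the finger opening in m, from 0 to 0.0878. In form: [{"wx": .., "wy": .., "wz": .., "dx": .., "dy": .., "dz": .., "grip": ..}, ...]. A call has 1 to 10 rows; each row is the pose to reach, as a shift and turn from the pose commanded when the call began, along the tool's axes at that moment; what a row does not reach only later rows make up. A row lasts 1/12 s, in which the tool goes at most 41.7 mm and 7.16 degrees, less where a joint would pass 70% of its speed; a pose out of reach is approached as far as the arm can. A call with a gripper value outside its range is refused whole. The fingers move at their own pace and stop on an object; FORCE is the grip in N (left out, the last holds). Time passes only in rows, so rows that repeat a pose let the fingers close. It gives the time, the measured TCP pose, the force, the opening and the grip force at its end, in the units of the state.
- bot.observe(): the state, without advancing time (a new reading comes with each control period).
- bot.capture(name): name is "scene" or "side" or "wrist"; returns the picture (384x512x3 uint8, blue, green, red); there is no depth.
- bot.camera_model(name): a dict with "camera_matrix" (3x3 intrinsics, pixels), "cam_to_world" (4x4, takes a point from camera to world coordinates). Camera axes: x right, y up, looking along -z (the intrinsics and any distortion apply to the point x, -y, -z); pixel columns grow to the right and rows downward; lengths in m; the calibration is good to about 2 mm. A picture is of the moment at which its call begins: read the wrist's pose just before it. camera_model takes no time and is no camera call; for the wrist camera it gives the pose at the moment of the call.
- bot.finish_job(): hands the job in; it is judged then, once.
Trained networks look in the newest picture that a camera, given by its name, has taken for a name from the list of things; names that differ only in an ending like _2 or _b are one class to them, and where a whole thing is asked for, a point or a joint stands for the part that bears it (a point fixed in the world has none). Each returns a list of dicts, best first, with "conf" (0 to 1); they miss things now and then, are a little off and sometimes report something else, mostly with a low value. They report only what shows in the picture. A call takes as long as a camera call.
- bot.find_in(camera, query): "rect" ([left, top, right, bottom] in pixels, round what is visible of it).
- bot.pinpoint(camera, query): "location" ([column, row] in pixels: a listed point, or the origin of a listed thing).
The state is a dict: "t": time; "qpos": joint angles; "joint_velocities": joint speeds; "effort": joint torques, N m; "tcp_pos": TCP position; "tcp_rot": TCP orientation; "wrist_force": force on the tool from outside, world axes, zero at the start; "ft_torque": the same for the moment, N m; "width": opening from 0.0 (shut) to 1.0 (fully open); "finger_force": force on a finger pad.
Only numpy, scipy, OpenCV 4.12 (cv2) and the standard library are available. Lean on these libraries where they do the work, as an engineer would, in place of code of your own. Each camera call takes 0.05 s, during which the arm holds its last target. There are 200 camera calls.

TASK

Lock the water filter together: draw the snap-ring pliers out of their holster by the nose, lay them flat on the worktop and take them again by the grips. With them, never with the fingers, spread a snap ring by its eyes for each filter cartridge in the white bracket, set it round the neck on the bracket plate and let it close fully into the groove. Finally lay the pliers down, take them by the nose and slide them back into the holster, grips covered; leave the cartridges upright in their slots and the espresso cup and salt shaker where they are.

Things in the scene. Friction and masses are not known exactly. Their poses are not given: they have to be found in the camera images.
- bracket: White sheet-steel filter bracket, fixed, 94 x 280 x 100 mm. Origin on the worktop under the middle slot; -x is its open front. Its top plate (4 mm thick, upper face 100 mm above the origin, x = -42 to +52 mm) has three U slots, 49 mm wide, open to the front, at y = -90, 0, +90 mm; a neck pushed home has its axis at x = 0 to 1.5 mm.
- pliers: Snap-ring pliers, 155 mm long, 130 g, tips bent straight down. They lie level on their grips. Origin midway between the lever pivots (at y = +/-9 mm), at the underside; +x to the tips, z up. Steel joint block to lift them by the nose: x = -12 to +22 mm, 30 mm wide, z = 14 to 27 mm. Squeezing the grips spreads the tips. Mass centre near x = -30 mm.
- pliers_grip (a point): Where to squeeze, between the two upright rubber grips (each 10 mm thick, x = -23 to -91 mm, z = 0 to 26 mm of the pliers): at x = -45 mm, z = 13 mm; axes as the pliers. Over the outside they measure 64 mm when free, 44 mm here when squeezed home. The return spring pushes with 10 N when free, 14 N at the stop, about 22 N with a ring on the pins, so a 1 to 2 mm squeeze is enough to lift them.
- pin_left (a point): Lower end of the left pin: round, 5 mm in diameter, pointing down from the jaw (jaw underside 11.5 mm above this point, which is 1 mm above the pliers' underside). Free at x = 62, y = 28 mm of the pliers; spread to the stop about 13 mm further out and 5.5 mm back towards the grips.
- pin_right (a point): The same for the right pin (y = -28 mm free).
- plier_left (a joint): Turn of the left lever of the pliers, rad: 0 free, 0.22 squeezed to the stop (pins fully spread). The right lever always turns as much. A gripped lever turned by 0.02 holds the pliers with the pins still loose in a ring's eyes.
- holster: Black plastic holster, fixed, 90 x 100 x 36 mm, lying flat, open at its +x end (mouth 92 mm wide, 32 mm high, at x = +45 mm; inside it reaches back to x = -41 mm) and without a floor. Origin under its centre, on the worktop. At the start it covers the grips of the pliers, whose joint block and nose stand out along +x, their origin at x = 71 mm; beyond x = 136 mm they are clear of it.
- board: Wooden chopping board, fixed, 200 x 370 mm, lying over the hob; its top is 20 mm above the worktop. The snap rings lie on it in a row along its y. Origin at worktop height under its centre.
- ring_1: Spring-steel snap ring lying flat, 34 g: a C, 6 mm thick, 39 mm inner, 56 mm outer diameter free, its gap and two eyes at its own -x. Origin at the bore's centre, underside, fast to the back of the ring. Spread by 0.2 rad or more it clears a 45 mm neck whose axis is at x = -4.5 mm of the ring; as it closes the axes meet: draw the tool back some 14 mm meanwhile.
- ring_1_l (a joint): Outward turn of each arm of ring_1 about its bend at (21, +/-9.8 mm), rad: 0 free, about 0.03 closed in a groove, 0.25 spread. Eyes: lugs 18 x 16 mm, 12 mm high, at x = -20, y = +/-28.5 mm when free, with a through slot 12 mm (x) by 10 mm (y); at 0.25 rad 10 mm further out and 6 mm towards +x. They pull inward with 2 N free, 6 N spread; a spread ring clings to the pins.
- ring_2: Another such snap ring.
- ring_2_l (a joint): The same for ring_2.
- ring_3: Another such snap ring.
- ring_3_l (a joint): The same for ring_3.
- ring_4: Another such snap ring.
- ring_4_l (a joint): The same for ring_4.
- neck_1 (a point): On the axis of filter cartridge 1 (white, ribbed, 64 mm diameter up to 88 mm, 120 mm high, 0.6 kg, standing loose and upright in a bracket slot), 100 mm above its foot, at the bottom of the ring groove; z up the axis. In a slot this is level with the plate's top. Neck 45 mm diameter; groove 40 mm diameter, from here 9.5 mm up; 45 mm collar to 13.5 mm; cone to 37 mm diameter at 20 mm, the top.
- neck_2 (a point): The same for filter cartridge 2. Any of the cartridges may be absent.
- neck_3 (a point): The same for filter cartridge 3. Any of the cartridges may be absent.
- espresso_cup: White espresso cup, 64 x 87 x 51 mm, a bystander near the work. Origin under its centre.
- salt_shaker: Glass salt shaker, 44 mm in diameter, 90 mm high, a bystander near the work. Origin under its centre.

How it is judged:
By the outcome, as a careful person would: the job done as asked, in the order asked, and still so for the second after the job is handed in, with the robot touching nothing.
Of cartridge_1, cartridge_2, cartridge_3 only 2 to 3 are there at a start; the rules pass over those that are not, and their reading is None.
At some moment in a run one of ring_1, ring_2, ring_3, ring_4 may be knocked a few centimetres aside while the robot is not near it.
It also fails if it takes over 210 s, if anything falls off the work surface, if the arm or the gripper's body presses on something with over 40 N, if the wrist force passes 120 N, or if a joint passes its speed limit or range.

## Working session

There is one attempt and no reset: what is moved stays moved. The work goes in short steps, Python scripts to look and compute and a shell command to move; the robot and the scene stay as the last step left them, time stands still between calls to the robot, and variables do not carry over. Pictures are saved under pics/ and viewed, at most 14 in all, crops included, and the job is handed in when it is done.

```bash
ls; mkdir -p pics
python3 - <<'E'
from bench import bot
import cv2,numpy as np
s=bot.observe(); print(s)
a=bot.capture("scene");b=bot.capture("side")
cv2.imwrite("pics/a.png",a);cv2.imwrite("pics/b.png",b)
for c in ("scene","side"):
    m=bot.camera_model(c);print(c,m)
    for q in ("bracket","pliers","pin_left","holster","board","ring_1","neck_1","espresso_cup","salt_shaker"):
        print(q,[(np.round(d["location"]).tolist(),round(d["conf"],2)) for d in bot.pinpoint(c,q)])
E
```

```text
pics
{'t': 0.0, 'qpos': array([-7.01695761e+01,  5.26119089e+00,  7.05816592e+01, -6.64872636e-04,
        1.04265323e+02, -3.24832371e+00]), 'joint_velocities': array([-0.00422241, -0.05105414,  0.02560442, -0.01365052, -0.07548054,
        0.04599477]), 'effort': array([ 3.12584787e-03, -4.46444786e+01, -4.06448722e+01,  7.01691443e-02,
        2.92745756e-02, -1.78635478e-04]), 'tcp_pos': array([ 0.23509653, -0.55170618,  0.22152908]), 'tcp_rot': array([[ 9.19968109e-01,  3.91992671e-01, -6.51051243e-04],
       [ 3.91993200e-01, -9.19966407e-01,  1.77220396e-03],
       [ 9.57456926e-05, -1.88557879e-03, -9.99998218e-01]]), 'wrist_force': array([-0.36175065, -0.14753535, -0.51390133]), 'ft_torque': array([ 0.0090742 , -0.02599521,  0.00820752]), 'finger_force': 0.0, 'width': 0.9990378564088779}
scene {'camera_matrix': array([[369.2017631 ,   0.        , 258.65157763],
       [  0.        , 369.2017631 , 191.82465757],
       [  0.        ,   0.        ,   1.        ]]), 'cam_to_world': array([[ 0.47686935,  0.52044433, -0.70833136, -0.19705434],
       [-0.87886058,  0.29527582, 
[... 760 characters left out ...]
3285,  0.17201131, -0.43421697,  0.09977387],
       [-0.4665779 , -0.3669616 ,  0.80476347,  0.70894354],
       [-0.02091254,  0.91419434,  0.40473618,  0.51459409],
       [ 0.        ,  0.        ,  0.        ,  1.        ]])}
bracket [([223.0, 236.0], 0.96)]
pliers [([256.0, 266.0], 0.64)]
pin_left [([254.0, 254.0], 0.36)]
holster [([243.0, 287.0], 0.75), ([156.0, 238.0], 0.59)]
board [([300.0, 194.0], 0.98), ([315.0, 184.0], 0.69), ([222.0, 234.0], 0.42)]
ring_1 [([292.0, 189.0], 0.56), ([268.0, 196.0], 0.47), ([332.0, 180.0], 0.46)]
neck_1 [([319.0, 226.0], 0.69), ([222.0, 206.0], 0.64), ([242.0, 192.0], 0.56)]
espresso_cup [([316.0, 223.0], 0.98)]
salt_shaker [([154.0, 240.0], 0.59)]
```

View pics/a.png

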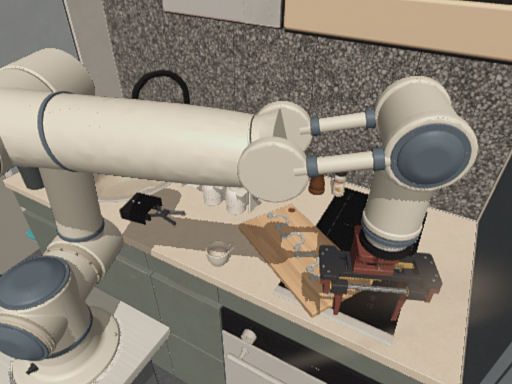

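View pics/b.png

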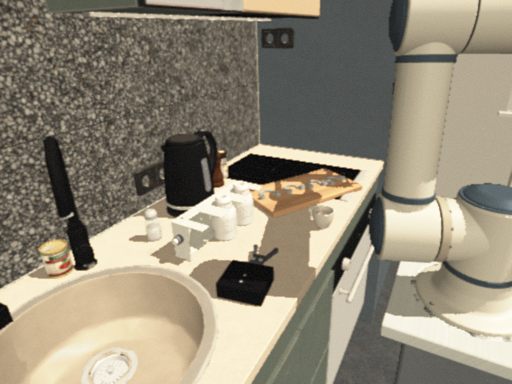

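```bash
cat > h.py <<'E'
import numpy as np,cv2
from bench import bot
np.set_printoptions(precision=4,suppress=True)
def ray(m,uv):
    K=m["camera_matrix"];T=m["cam_to_world"]
    d=np.linalg.solve(K,[uv[0],uv[1],1.]);d=np.array([d[0],-d[1],-d[2]])
    return T[:3,3],T[:3,:3]@d
def at(m,uv,z):
    o,d=ray(m,uv);return o+d*(z-o[2])/d[2]
def proj(m,P):
    P=np.atleast_2d(P);T=m["cam_to_world"];p=(P-T[:3,3])@T[:3,:3]
    p=p*[1,-1,-1];q=p@m["camera_matrix"].T;return q[:,:2]/q[:,2:]
def tri(rs):
    A=np.zeros((3,3));b=np.zeros(3)
    for o,d in rs:
        d=d/np.linalg.norm(d);M=np.eye(3)-np.outer(d,d);A+=M;b+=M@o
    return np.linalg.solve(A,b)
def delta(P,yaw=None):
    """needed shift (tool axes, mm) and turn from measured TCP to world TCP P, tool y along yaw(deg), pointing down"""
    s=bot.observe();R=s["tcp_rot"];d=R.T@(np.array(P)-s["tcp_pos"]);print("t",round(s["t"],2),"tcp",s["tcp_pos"],"shift mm",d*1e3)
    if yaw is not None:
        c,n=np.cos(np.radians(yaw)),np.sin(np.radians(yaw))
        for k in (1,-1):
            y=k*np.array([c,n,0]);z=np.array([0,0,-1.]);x=np.cross(y,z)
            print(" turn",cv2.Rodrigues(R.T@np.c_[x,y,z])[0].ravel(),"j6",s["qpos"][5])
E
python3 - <<'E'
from h import *
m=bot.camera_model("scene");n=bot.camera_model("side")
for nm,uv,z in (("br",(215,198),0),("pl",(161,219),0),("hol",(139,213),0),("board",(297,257),0),("r",(310,259),.02),("r",(324,281),.02),("r",(295,240),.02),("r",(282,219),.02),("n",(235,185),.1),("n",(211,174),.1),("cup",(219,259),0),("cup",(278,224),0),("pinL",(185,218),.001)): print(nm,at(m,uv,z))
for nm,uv,z in (("br",(223,236),0),("pl",(256,266),0),("hol",(243,287),0),("board",(300,194),0),("r",(292,189),.02),("r",(268,196),.02),("r",(332,180),.02),("n",(319,226),.1),("n",(222,206),.1),("n",(242,192),.1),("cup",(316,223),0),("salt",(154,240),0)): print(nm,at(n,uv,z))
E
```

```text
br [0.6108 0.0234 0.    ]
pl [0.4368 0.1107 0.    ]
hol [0.425  0.1914 0.    ]
board [ 0.4979 -0.3302  0.    ]
r [ 0.4905 -0.3706  0.02  ]
r [ 0.437 -0.431  0.02 ]
r [ 0.5382 -0.3045  0.02  ]
r [ 0.6034 -0.2316  0.02  ]
n [ 0.5915 -0.0709  0.1   ]
n [0.6052 0.0283 0.1   ]
cup [ 0.384  -0.1424 -0.    ]
cup [ 0.5971 -0.2219  0.    ]
pinL [0.4769 0.0472 0.001 ]
br [0.5981 0.0254 0.    ]
pl [0.4506 0.1044 0.    ]
hol [0.4395 0.1837 0.    ]
board [ 0.5114 -0.3188  0.    ]
r [ 0.5354 -0.3046  0.02  ]
r [ 0.584  -0.2199  0.02  ]
r [ 0.4373 -0.4379  0.02  ]
n [0.3251 0.0244 0.1   ]
n [0.5863 0.0358 0.1   ]
n [ 0.5841 -0.0618  0.1   ]
cup [ 0.3931 -0.1533  0.    ]
salt [0.7567 0.1252 0.    ]
```

Run:
```python
from h import *
s=bot.observe();m=bot.camera_model("wrist");T=m["cam_to_world"];R=s["tcp_rot"]
print(m["camera_matrix"]);print(R.T@(T[:3,3]-s["tcp_pos"]));print(R.T@T[:3,:3])
delta([.46,0.02,.30],-81+90)
delta([.46,-.02,.30],-81)
```

```text
[[304.4225   0.     251.9897]
 [  0.     304.4225 186.3009]
 [  0.       0.       1.    ]]
[ 0.0781  0.0002 -0.1628]
[[ 0.0005  0.9584  0.2855]
 [ 1.     -0.0005 -0.    ]
 [ 0.0001  0.2855 -0.9584]]
t 1.0 tcp [ 0.2352 -0.552   0.2226] shift mm [ 431.0091 -438.1163  -77.357 ]
 turn [ 0.0001 -0.     -1.3251] j6 -3.247108794549961
 turn [-0.     -0.0001  1.8165] j6 -3.247108794549961
t 1.0 tcp [ 0.2352 -0.552   0.2226] shift mm [ 415.33   -401.3173  -77.3566]
 turn [ 0.     -0.      0.2457] j6 -3.247108794549961
 turn [ 0.0001  0.     -2.8959] j6 -3.247108794549961
```

```bash
r='x'; python3 -m jog '[{"dx":0.227,"dy":-0.258,"dz":-0.03},{"dx":0.227,"dy":-0.258,"dz":-0.03},{"dx":0.227,"dy":-0.258,"dz":-0.03},{"dx":0.227,"dy":-0.258,"dz":-0.03},{"dx":0.227,"dy":-0.258,"dz":-0.03},{"dx":0.227,"dy":-0.258,"dz":-0.03},{"dx":0.227,"dy":-0.258,"dz":-0.03},{"dx":0.227,"dy":-0.258,"dz":-0.03},{"dx":0.227,"dy":-0.258,"dz":-0.03}]'
python3 -m jog '[{"dx":0.227,"dy":-0.258,"dz":-0.03,"wz":-1.25},{"dx":0.227,"dy":-0.258,"dz":-0.03,"wz":-1.25},{"dx":0.227,"dy":-0.258,"dz":-0.03,"wz":-1.25},{"dx":0.227,"dy":-0.258,"dz":-0.03,"wz":-1.25},{"dx":0.227,"dy":-0.258,"dz":-0.03,"wz":-1.25},{"dx":0.227,"dy":-0.258,"dz":-0.03,"wz":-1.25},{"dx":0.227,"dy":-0.258,"dz":-0.03,"wz":-1.25},{"dx":0.227,"dy":-0.258,"dz":-0.03,"wz":-1.25},{"dx":0.227,"dy":-0.258,"dz":-0.03,"wz":-1.25},{"dx":0.227,"dy":-0.258,"dz":-0.03,"wz":-1.25}]'
cat >> h.py <<'E'
def look(qs,cam="wrist",save=None):
    m=bot.camera_model(cam);a=bot.capture(cam);out={}
    if save: cv2.imwrite("pics/%s.png"%save,a)
    for q,z in qs:
        out[q]=[(at(m,d["location"],z),d["conf"],d["location"]) for d in bot.pinpoint(cam,q)]
        for P,c,l in out[q]: print(q,P,round(c,2),np.round(l,1))
    return m,a,out
E
python3 - <<'E'
from h import *
m,a,o=look([("pliers",0),("holster",0),("pin_left",.001),("pin_right",.001),("pliers_grip",.013)],save="c")
print(m["cam_to_world"]);delta([.45,.1,.28],9)
E
```

```text
[[ 0.3924  0.8815  0.2626  0.3071]
 [-0.9198  0.3761  0.112  -0.5215]
 [-0.0001 -0.2855  0.9584  0.3854]
 [ 0.      0.      0.      1.    ]]
t 1.3 tcp [ 0.2352 -0.552   0.2226] shift mm [ 453.1789 -515.6105  -57.3543]
 turn [ 0.     -0.     -1.3251] j6 -3.2480571515138643
 turn [-0.     -0.      1.8165] j6 -3.2480571515138643validation failed for argument at $[0]...
validation failed for argument at $[0]...
```

View pics/c.png

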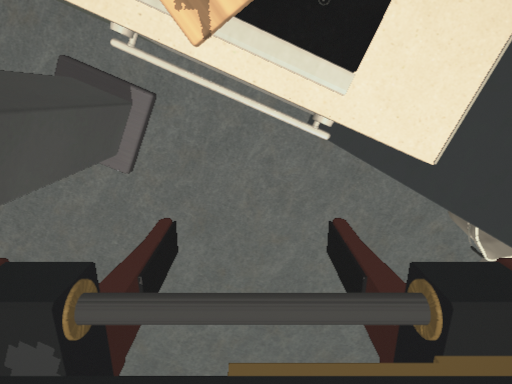

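```bash
python3 -m jog '[{"wx":0,"wy":0,"wz":0,"dx":0.227,"dy":-0.258,"dz":-0.03,"grip":0.087}]' | cut -c1-300; python3 -m jog --help | head -20
```

```text
t: 1.38
tcp_pos: [0.2461, -0.5156, 0.2215]
tcp_rot: [[0.922, 0.388, -0.004], [0.388, -0.922, 0.005], [-0.002, -0.006, -1.0]]
wrist_force: [1.6, 0.4, -0.5]
width: 0.991
finger_force: 0.0invalid input: not JSON, or not a number
```

```bash
python3 -m jog '[{"wx":0,"wy":0,"wz":0,"dx":0.2,"dy":-0.228,"dz":-0.03,"grip":0.087},{"wx":0,"wy":0,"wz":0,"dx":0.2,"dy":-0.228,"dz":-0.03,"grip":0.087},{"wx":0,"wy":0,"wz":0,"dx":0.2,"dy":-0.228,"dz":-0.03,"grip":0.087},{"wx":0,"wy":0,"wz":0,"dx":0.2,"dy":-0.228,"dz":-0.03,"grip":0.087},{"wx":0,"wy":0,"wz":0,"dx":0.2,"dy":-0.228,"dz":-0.03,"grip":0.087},{"wx":0,"wy":0,"wz":0,"dx":0.2,"dy":-0.228,"dz":-0.03,"grip":0.087},{"wx":0,"wy":0,"wz":0,"dx":0.2,"dy":-0.228,"dz":-0.03,"grip":0.087},{"wx":0,"wy":0,"wz":0,"dx":0.2,"dy":-0.228,"dz":-0.03,"grip":0.087}]' | head -2
python3 -m jog '[{"wx":0,"wy":0,"wz":-1.25,"dx":0.227,"dy":-0.258,"dz":-0.03,"grip":0.087},{"wx":0,"wy":0,"wz":-1.25,"dx":0.227,"dy":-0.258,"dz":-0.03,"grip":0.087},{"wx":0,"wy":0,"wz":-1.25,"dx":0.227,"dy":-0.258,"dz":-0.03,"grip":0.087},{"wx":0,"wy":0,"wz":-1.25,"dx":0.227,"dy":-0.258,"dz":-0.03,"grip":0.087},{"wx":0,"wy":0,"wz":-1.25,"dx":0.227,"dy":-0.258,"dz":-0.03,"grip":0.087},{"wx":0,"wy":0,"wz":-1.25,"dx":0.227,"dy":-0.258,"dz":-0.03,"grip":0.087},{"wx":0,"wy":0,"wz":-1.25,"dx":0.227,"dy":-0.258,"dz":-0.03,"grip":0.087},{"wx":0,"wy":0,"wz":-1.25,"dx":0.227,"dy":-0.258,"dz":-0.03,"grip":0.087},{"wx":0,"wy":0,"wz":-1.25,"dx":0.227,"dy":-0.258,"dz":-0.03,"grip":0.087},{"wx":0,"wy":0,"wz":-1.25,"dx":0.227,"dy":-0.258,"dz":-0.03,"grip":0.087}]' | head -3
python3 - <<'E'
from h import *
m,a,o=look([("pliers",0),("holster",0),("pin_left",.001),("pin_right",.001),("pliers_grip",.013)],save="d")
print(m["cam_to_world"]);delta([.45,.1,.28],9)
E
```

```text
t: 2.05
tcp_pos: [0.3439, -0.2205, 0.2578]
t: 2.88
tcp_pos: [0.4509, 0.1051, 0.286]
tcp_rot: [[-0.093, 0.996, -0.001], [0.996, 0.093, 0.001], [0.001, -0.0, -1.0]]
pliers [ 0.6387 -0.0246  0.    ] 0.68 [360.  240.4]
pliers [0.4423 0.1132 0.    ] 0.61 [247.  144.8]
holster [0.4318 0.1828 0.    ] 0.71 [244.   95.2]
pin_left [0.4818 0.0508 0.001 ] 0.58 [269.  187.6]
pin_right [0.423  0.0488 0.001 ] 0.57 [230.7 185.4]
[[ 0.9956 -0.0899 -0.0258  0.4436]
 [ 0.0935  0.9545  0.2832  0.1828]
 [-0.0009 -0.2844  0.9587  0.4489]
 [ 0.      0.      0.      1.    ]]
t 3.18 tcp [0.4505 0.1013 0.2864] shift mm [-1.2839 -0.5564  6.4116]
 turn [ 0.0004  0.     -0.0792] j6 3.993113531336113
 turn [ 0.     -0.0005  3.0624] j6 3.993113531336113
```

View pics/d.png

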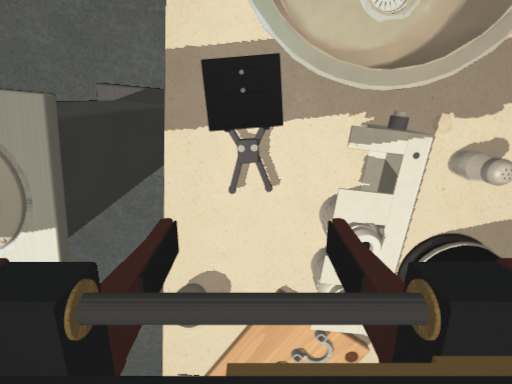

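Run:
```python
from h import *
m=bot.camera_model("wrist");a=cv2.imread("pics/d.png")
g=cv2.cvtColor(a,cv2.COLOR_BGR2GRAY);k=(g[40:150,190:300]<45).astype(np.uint8)
k=cv2.morphologyEx(k,cv2.MORPH_OPEN,np.ones((13,13)))
c=max(cv2.findContours(k,0,2)[0],key=cv2.contourArea);b=cv2.boxPoints(cv2.minAreaRect(c))+[190,40];print(b)
W=np.array([at(m,p,.036) for p in b]);print(W);print([np.linalg.norm(W[i]-W[i-1]) for i in range(4)],[np.degrees(np.arctan2(*(W[i]-W[i-1])[[1,0]])) for i in range(4)],W.mean(0))
print(at(m,(248,150),.027), at(m,(240.5,148),.027),at(m,(255,148),.027))
# holes/pivots
cv2.imwrite("pics/e.png",cv2.resize(a[40:200,190:300],None,fx=5,fy=3.6,interpolation=2))
```

```text
[[202.0138  58.2345]
 [278.6897  53.7241]
 [282.8897 125.1241]
 [206.2138 129.6345]]
[[0.3779 0.2193 0.036 ]
 [0.4736 0.2321 0.036 ]
 [0.4883 0.1449 0.036 ]
 [0.3863 0.1309 0.036 ]]
[np.float64(0.08884755733252676), np.float64(0.0965133256911498), np.float64(0.08846596730856363), np.float64(0.10288305484166954)] [np.float64(95.44276828500543), np.float64(7.604524302019659), np.float64(-80.4406801281361), np.float64(-172.1895098056488)] [0.4315 0.1818 0.036 ]
[0.4443 0.1063 0.027 ] [0.4337 0.1082 0.027 ] [0.4538 0.1098 0.027 ]
```

View pics/e.png

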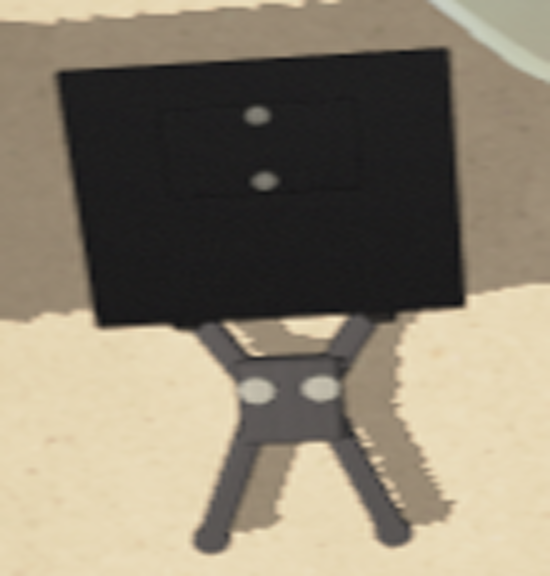

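Run:
```python
from h import *
delta([.443,.110,.06],8.2)
m=bot.camera_model("wrist")
# bracket corner/neck estimates from this view
o=look([("bracket",0),("neck_1",.1),("salt_shaker",0),("espresso_cup",0)])
```

```text
t 3.18 tcp [0.4505 0.1013 0.2864] shift mm [  9.2339  -6.8349 226.4093]
 turn [ 0.0004  0.     -0.0652] j6 3.993113531336113
 turn [ 0.     -0.0005  3.0763] j6 3.993113531336113
bracket [0.593  0.0244 0.    ] 0.78 [338.8 206. ]
neck_1 [ 0.5923 -0.0676  0.1   ] 0.64 [347.7 296.2]
neck_1 [0.5911 0.0166 0.1   ] 0.57 [358.  239.2]
salt_shaker [0.7587 0.1168 0.    ] 0.94 [458.4 156.3]
salt_shaker [ 0.3844 -0.1497  0.    ] 0.24 [202.3 292.1]
espresso_cup [ 0.3857 -0.154   0.    ] 0.5 [203.  294.3]
```

```bash
python3 -m jog '[{"wx":0,"wy":0,"wz":-0.065,"dx":0.009,"dy":-0.007,"dz":0.226,"grip":0.055},{"wx":0,"wy":0,"wz":-0.065,"dx":0.009,"dy":-0.007,"dz":0.226,"grip":0.055},{"wx":0,"wy":0,"wz":-0.065,"dx":0.009,"dy":-0.007,"dz":0.226,"grip":0.055},{"wx":0,"wy":0,"wz":-0.065,"dx":0.009,"dy":-0.007,"dz":0.226,"grip":0.055},{"wx":0,"wy":0,"wz":-0.065,"dx":0.009,"dy":-0.007,"dz":0.226,"grip":0.055},{"wx":0,"wy":0,"wz":-0.065,"dx":0.009,"dy":-0.007,"dz":0.226,"grip":0.055},{"wx":0,"wy":0,"wz":-0.065,"dx":0.009,"dy":-0.007,"dz":0.226,"grip":0.055},{"wx":0,"wy":0,"wz":-0.065,"dx":0.009,"dy":-0.007,"dz":0.226,"grip":0.055}]'
python3 - <<'E'
from h import *
m,a,o=look([("pliers",0),("pliers",0.027),("pin_left",.001),("pin_right",.001)],save="f");delta([.443,.110,.004],8.2)
E
```

```text
t: 4.1
tcp_pos: [0.4423, 0.1101, 0.0599]
tcp_rot: [[-0.146, 0.989, -0.002], [0.989, 0.146, -0.0], [-0.0, -0.002, -1.0]]
wrist_force: [-1.2, -0.1, 0.8]
width: 0.626
finger_force: 0.0
pliers [0.4407 0.1131 0.    ] 0.76 [251. 197.]
pliers [0.4396 0.1221 0.027 ] 0.76 [251. 197.]
pin_left [0.4828 0.0537 0.001 ] 0.72 [290.8 271.8]
pin_right [0.4241 0.0443 0.001 ] 0.92 [219.1 272.4]
t 4.35 tcp [0.4442 0.1105 0.0627] shift mm [-0.2755 -1.5303 58.7169]
 turn [ 0.0041 -0.0001  0.0036] j6 1.295965455957254
 turn [ 0.0001  0.0064 -3.138 ] j6 1.295965455957254
```

View pics/f.png

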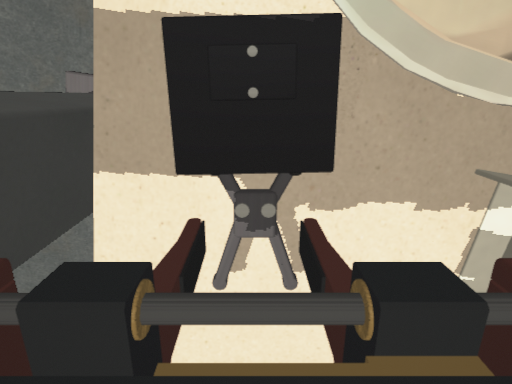

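```bash
python3 -m jog '[{"wx":0,"wy":0,"wz":0,"dx":0,"dy":0,"dz":0.030,"grip":0.055},{"wx":0,"wy":0,"wz":0,"dx":0,"dy":0,"dz":0.058,"grip":0.055},{"wx":0,"wy":0,"wz":0,"dx":0,"dy":0,"dz":0.058,"grip":0.055},{"wx":0,"wy":0,"wz":0,"dx":0,"dy":0,"dz":0.058,"grip":0.055}]' 
python3 -m jog '[{"wx":0,"wy":0,"wz":0,"dx":0,"dy":0,"dz":0,"grip":0.025},{"wx":0,"wy":0,"wz":0,"dx":0,"dy":0,"dz":0,"grip":0.025},{"wx":0,"wy":0,"wz":0,"dx":0,"dy":0,"dz":0,"grip":0.025},{"wx":0,"wy":0,"wz":0,"dx":0,"dy":0,"dz":0,"grip":0.025},{"wx":0,"wy":0,"wz":0,"dx":0,"dy":0,"dz":0,"grip":0.025},{"wx":0,"wy":0,"wz":0,"dx":0,"dy":0,"dz":0,"grip":0.025}]' 45
```

```text
t: 4.68
tcp_pos: [0.4431, 0.1103, 0.0029]
tcp_rot: [[-0.146, 0.989, 0.0], [0.989, 0.146, 0.0], [0.0, 0.0, -1.0]]
wrist_force: [0.3, 0.1, 0.1]
width: 0.626
finger_force: 0.0
t: 5.18
tcp_pos: [0.4431, 0.1103, 0.0028]
tcp_rot: [[-0.146, 0.989, 0.001], [0.989, 0.146, 0.0], [-0.0, 0.001, -1.0]]
wrist_force: [0.4, 0.3, 2.3]
width: 0.341
finger_force: 44.1
```

```bash
python3 -m jog '[{"wx":0,"wy":0,"wz":0,"dx":0,"dy":0,"dz":-0.002,"grip":0.025},{"wx":0,"wy":0,"wz":0,"dx":-0.015,"dy":0,"dz":-0.002,"grip":0.025},{"wx":0,"wy":0,"wz":0,"dx":-0.03,"dy":0,"dz":-0.002,"grip":0.025},{"wx":0,"wy":0,"wz":0,"dx":-0.045,"dy":0,"dz":-0.002,"grip":0.025},{"wx":0,"wy":0,"wz":0,"dx":-0.06,"dy":0,"dz":-0.002,"grip":0.025},{"wx":0,"wy":0,"wz":0,"dx":-0.08,"dy":0,"dz":-0.002,"grip":0.025},{"wx":0,"wy":0,"wz":0,"dx":-0.095,"dy":0,"dz":-0.002,"grip":0.025},{"wx":0,"wy":0,"wz":0,"dx":-0.1,"dy":0,"dz":-0.01,"grip":0.025},{"wx":0,"wy":0,"wz":0,"dx":-0.11,"dy":0,"dz":-0.03,"grip":0.025}]' 45
python3 -m jog '[{"wx":0,"wy":0,"wz":-0.4,"dx":0,"dy":0.005,"dz":-0.02,"grip":0.025},{"wx":0,"wy":0,"wz":-1.1,"dx":0,"dy":0.005,"dz":-0.02,"grip":0.025},{"wx":0,"wy":0,"wz":-1.1,"dx":0,"dy":0.005,"dz":-0.02,"grip":0.025},{"wx":0,"wy":0,"wz":-1.1,"dx":0,"dy":0.005,"dz":-0.02,"grip":0.025},{"wx":0,"wy":0,"wz":-1.1,"dx":0,"dy":0.005,"dz":-0.02,"grip":0.025},{"wx":0,"wy":0,"wz":-1.1,"dx":0,"dy":0.005,"dz":-0.02,"grip":0.025},{"wx":0,"wy":0,"wz":-1.1,"dx":0,"dy":0.005,"dz":-0.02,"grip":0.025},{"wx":0,"wy":0,"wz":-1.1,"dx":0,"dy":0.005,"dz":-0.02,"grip":0.025},{"wx":0,"wy":0,"wz":-1.1,"dx":0,"dy":0.005,"dz":-0.02,"grip":0.025},{"wx":0,"wy":0,"wz":-1.1,"dx":0,"dy":0.005,"dz":-0.02,"grip":0.025}]'
python3 - <<'E'
from h import *
delta([.46,-.005,.06],90)
m,a,o=look([("pliers",0.05),("pin_left",.05),("pin_right",.05)],"wrist",save="g")
look([("pliers",0.05),("pin_left",.05),("pin_right",.05)],"side",save="g2")
E
```

```text
t: 5.93
tcp_pos: [0.4566, 0.0016, 0.0298]
tcp_rot: [[-0.146, 0.989, -0.006], [0.989, 0.146, 0.001], [0.002, -0.006, -1.0]]
wrist_force: [-0.1, -1.0, -1.9]
width: 0.34
finger_force: 44.1
t: 6.77
tcp_pos: [0.4638, 0.0028, 0.0527]
tcp_rot: [[-0.949, 0.315, -0.0], [0.315, 0.949, 0.0], [0.0, 0.0, -1.0]]
wrist_force: [-0.4, 0.2, -0.3]
width: 0.334
finger_force: 44.1
t 6.77 tcp [0.4638 0.0028 0.0527] shift mm [ 1.1384 -8.5409 -7.3475]
 turn [ 0.0003 -0.0002 -0.32  ] j6 -75.54413107830138
 turn [-0.0002 -0.0005  2.8216] j6 -75.54413107830138
pliers [0.4595 0.0035 0.05  ] 0.77 [251.4 226.7]
pin_left [0.5308 0.0099 0.05  ] 0.91 [295.1 319.6]
pin_right [ 0.5109 -0.0435  0.05  ] 0.91 [207.6 316.8]
pliers [ 0.4696 -0.0091  0.05  ] 0.78 [270.  224.7]
pin_left [0.5286 0.0182 0.05  ] 0.53 [245.3 224.5]
pin_left [ 0.4621 -0.0035  0.05  ] 0.49 [271.6 226.3]
pin_left [ 0.4192 -0.3672  0.05  ] 0.41 [331.2 180. ]
```

View pics/g.png

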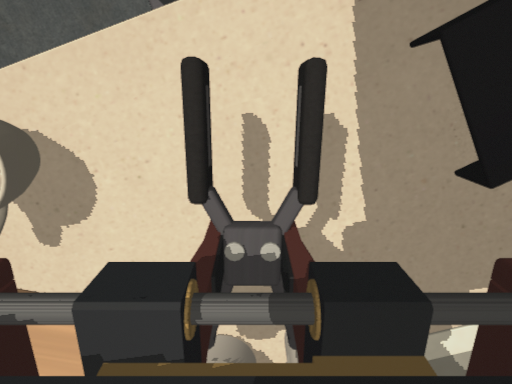

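```bash
python3 -m jog '[{"wx":0,"wy":0,"wz":-0.32,"dx":0.001,"dy":-0.008,"dz":0.015,"grip":0.025},{"wx":0,"wy":0,"wz":-0.32,"dx":0.001,"dy":-0.008,"dz":0.03,"grip":0.025},{"wx":0,"wy":0,"wz":-0.32,"dx":0.001,"dy":-0.008,"dz":0.04,"grip":0.025},{"wx":0,"wy":0,"wz":-0.32,"dx":0.001,"dy":-0.008,"dz":0.046,"grip":0.025},{"wx":0,"wy":0,"wz":-0.32,"dx":0.001,"dy":-0.008,"dz":0.0495,"grip":0.025},{"wx":0,"wy":0,"wz":-0.32,"dx":0.001,"dy":-0.008,"dz":0.0495,"grip":0.025},{"wx":0,"wy":0,"wz":-0.32,"dx":0.001,"dy":-0.008,"dz":0.0495,"grip":0.05},{"wx":0,"wy":0,"wz":-0.32,"dx":0.001,"dy":-0.008,"dz":0.0495,"grip":0.05},{"wx":0,"wy":0,"wz":-0.32,"dx":0.001,"dy":-0.008,"dz":0.0495,"grip":0.05}]'
python3 -m jog '[{"wx":0,"wy":0,"wz":0,"dx":0,"dy":0,"dz":-0.03,"grip":0.05},{"wx":0,"wy":0,"wz":0,"dx":0,"dy":0,"dz":-0.06,"grip":0.06},{"wx":0,"wy":0,"wz":0,"dx":0,"dy":0,"dz":-0.1,"grip":0.08},{"wx":0,"wy":0,"wz":0,"dx":0,"dy":0,"dz":-0.15,"grip":0.08},{"wx":0,"wy":0,"wz":0,"dx":0,"dy":0,"dz":-0.18,"grip":0.08},{"wx":0,"wy":0,"wz":0,"dx":0,"dy":0,"dz":-0.18,"grip":0.08}]'
python3 - <<'E'
from h import *
look([("pliers",0.0),("pin_left",.001),("pin_right",.001),("pliers_grip",.013)],"wrist",save="i")
E
```

```text
t: 7.92
tcp_pos: [0.4609, -0.005, 0.0034]
tcp_rot: [[-1.0, 0.005, 0.001], [0.005, 1.0, -0.0], [-0.001, -0.0, -1.0]]
wrist_force: [0.0, 0.0, 0.2]
width: 0.526
finger_force: 0.0
t: 8.42
tcp_pos: [0.4634, -0.0053, 0.1925]
tcp_rot: [[-1.0, 0.004, 0.015], [0.004, 1.0, -0.001], [-0.015, -0.001, -1.0]]
wrist_force: [0.8, 0.7, 1.9]
width: 0.893
finger_force: 0.0
pliers [ 0.4545 -0.0077  0.    ] 0.92 [250.3 154.9]
pin_left [0.5238 0.0225 0.001 ] 0.64 [274.8 209.8]
pin_right [ 0.5199 -0.0342  0.001 ] 0.58 [229.2 207. ]
```

```bash
python3 -m jog '[{"wx":0,"wy":0,"wz":1.2,"dx":0,"dy":0,"dz":0,"grip":0.08},{"wx":0,"wy":0,"wz":1.2,"dx":0,"dy":0,"dz":0,"grip":0.08},{"wx":0,"wy":0,"wz":1.2,"dx":0,"dy":0,"dz":0,"grip":0.08},{"wx":0,"wy":0,"wz":1.2,"dx":0,"dy":0,"dz":0,"grip":0.08},{"wx":0,"wy":0,"wz":1.2,"dx":0,"dy":0,"dz":0,"grip":0.08},{"wx":0,"wy":0,"wz":1.2,"dx":0,"dy":0,"dz":0,"grip":0.08},{"wx":0,"wy":0,"wz":1.2,"dx":0,"dy":0,"dz":0,"grip":0.08},{"wx":0,"wy":0,"wz":1.2,"dx":0,"dy":0,"dz":0,"grip":0.08},{"wx":0,"wy":0,"wz":1.2,"dx":0,"dy":0,"dz":0,"grip":0.08},{"wx":0,"wy":0,"wz":1.2,"dx":0,"dy":0,"dz":0,"grip":0.08}]' >/dev/null
python3 -m jog '[{"wx":0,"wy":0,"wz":1.2,"dx":0,"dy":0,"dz":0,"grip":0.08},{"wx":0,"wy":0,"wz":1.2,"dx":0,"dy":0,"dz":0,"grip":0.08},{"wx":0,"wy":0,"wz":1.2,"dx":0,"dy":0,"dz":0,"grip":0.08},{"wx":0,"wy":0,"wz":1.2,"dx":0,"dy":0,"dz":0,"grip":0.08},{"wx":0,"wy":0,"wz":1.2,"dx":0,"dy":0,"dz":0,"grip":0.08},{"wx":0,"wy":0,"wz":1.2,"dx":0,"dy":0,"dz":0,"grip":0.08},{"wx":0,"wy":0,"wz":1.2,"dx":0,"dy":0,"dz":0,"grip":0.08},{"wx":0,"wy":0,"wz":1.2,"dx":0,"dy":0,"dz":0,"grip":0.08},{"wx":0,"wy":0,"wz":1.2,"dx":0,"dy":0,"dz":0,"grip":0.08},{"wx":0,"wy":0,"wz":1.2,"dx":0,"dy":0,"dz":0,"grip":0.08}]' >/dev/null
python3 -m jog '[{"wx":0,"wy":0,"wz":0.74,"dx":0,"dy":0,"dz":0,"grip":0.08},{"wx":0,"wy":0,"wz":0.74,"dx":0,"dy":0,"dz":0,"grip":0.08},{"wx":0,"wy":0,"wz":0.74,"dx":0,"dy":0,"dz":0,"grip":0.08},{"wx":0,"wy":0,"wz":0.74,"dx":0,"dy":0,"dz":0,"grip":0.08},{"wx":0,"wy":0,"wz":0.74,"dx":0,"dy":0,"dz":0,"grip":0.08},{"wx":0,"wy":0,"wz":0.74,"dx":0,"dy":0,"dz":0,"grip":0.08},{"wx":0,"wy":0,"wz":0.74,"dx":0,"dy":0,"dz":0,"grip":0.08}]'
python3 - <<'E'
from h import *
look([("pliers",0.0),("pin_left",.001),("pin_right",.001),("pliers_grip",.013)],"wrist",save="j")
delta([.415,-.0055,.07],-90.3)
E
```

```text
t: 10.92
tcp_pos: [0.4596, -0.005, 0.1807]
tcp_rot: [[1.0, -0.006, -0.004], [-0.006, -1.0, 0.0], [-0.004, -0.0, -1.0]]
wrist_force: [-0.8, -0.5, 0.3]
width: 0.913
finger_force: 0.0
pliers [0.4582 0.0002 0.    ] 0.81 [247.3 167. ]
pin_left [0.517 0.024 0.001] 0.96 [225. 115.]
pin_right [ 0.514  -0.0311  0.001 ] 0.94 [275.2 117.5]
t 11.17 tcp [ 0.4602 -0.005   0.1821] shift mm [-45.0605   0.4923 112.1853]
 turn [-0.0001  0.001   0.0054] j6 85.13097904033631
 turn [-0.0016 -0.0002 -3.1362] j6 85.13097904033631
```

View pics/j.png

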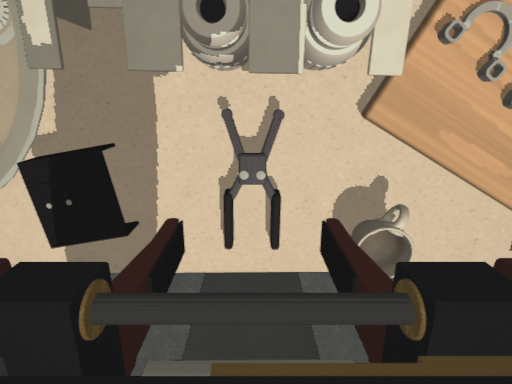

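```bash
python3 -m jog '[{"wx":0,"wy":0,"wz":0,"dx":-0.045,"dy":0,"dz":0.06,"grip":0.087},{"wx":0,"wy":0,"wz":0,"dx":-0.045,"dy":0,"dz":0.1,"grip":0.087},{"wx":0,"wy":0,"wz":0,"dx":-0.045,"dy":0,"dz":0.13,"grip":0.087},{"wx":0,"wy":0,"wz":0,"dx":-0.045,"dy":0,"dz":0.15,"grip":0.087},{"wx":0,"wy":0,"wz":0,"dx":-0.045,"dy":0,"dz":0.17,"grip":0.087},{"wx":0,"wy":0,"wz":0,"dx":-0.045,"dy":0,"dz":0.178,"grip":0.087},{"wx":0,"wy":0,"wz":0,"dx":-0.045,"dy":0,"dz":0.178,"grip":0.087}]' 
python3 -m jog '[{"wx":0,"wy":0,"wz":0,"dx":0,"dy":0,"dz":0,"grip":0.062},{"wx":0,"wy":0,"wz":0,"dx":0,"dy":0,"dz":0,"grip":0.061},{"wx":0,"wy":0,"wz":0,"dx":0,"dy":0,"dz":0,"grip":0.061},{"wx":0,"wy":0,"wz":0,"dx":0,"dy":0,"dz":0,"grip":0.061},{"wx":0,"wy":0,"wz":0,"dx":0,"dy":0,"dz":0,"grip":0.061},{"wx":0,"wy":0,"wz":0,"dx":0,"dy":0,"dz":0,"grip":0.061}]' 40
```

```text
t: 11.75
tcp_pos: [0.4142, -0.0048, 0.0031]
tcp_rot: [[1.0, -0.001, -0.003], [-0.001, -1.0, 0.0], [-0.003, -0.0, -1.0]]
wrist_force: [0.5, 0.8, 0.3]
width: 0.995
finger_force: 0.0
t: 12.25
tcp_pos: [0.4165, -0.005, 0.0064]
tcp_rot: [[1.0, -0.002, 0.003], [-0.002, -1.0, -0.0], [0.003, 0.0, -1.0]]
wrist_force: [-0.6, 0.3, 5.5]
width: 0.699
finger_force: 15.8
```

```bash
python3 -m jog '[{"wx":0,"wy":0,"wz":0,"dx":0,"dy":0,"dz":-0.015,"grip":0.061},{"wx":0,"wy":0,"wz":0,"dx":0,"dy":0,"dz":-0.04,"grip":0.061},{"wx":0,"wy":0,"wz":0,"dx":0,"dy":0,"dz":-0.075,"grip":0.061},{"wx":0,"wy":0,"wz":0,"dx":0,"dy":0.015,"dz":-0.11,"grip":0.061},{"wx":0,"wy":0,"wz":0,"dx":0.01,"dy":0.045,"dz":-0.13,"grip":0.061},{"wx":0,"wy":0,"wz":0,"dx":0.01,"dy":0.075,"dz":-0.15,"grip":0.061},{"wx":0,"wy":0,"wz":0,"dx":0.01,"dy":0.105,"dz":-0.17,"grip":0.061},{"wx":0,"wy":0,"wz":0,"dx":0.01,"dy":0.135,"dz":-0.19,"grip":0.061}]' 
python3 -m jog '[{"wx":0,"wy":0,"wz":0.1,"dx":0.005,"dy":0.03,"dz":-0.02,"grip":0.061},{"wx":0,"wy":0,"wz":0.2,"dx":0.005,"dy":0.06,"dz":-0.04,"grip":0.061},{"wx":0,"wy":0,"wz":0.3,"dx":0.01,"dy":0.09,"dz":-0.05,"grip":0.061},{"wx":0,"wy":0,"wz":0.4,"dx":0.015,"dy":0.12,"dz":-0.05,"grip":0.061},{"wx":0,"wy":0,"wz":0.5,"dx":0.015,"dy":0.13,"dz":-0.05,"grip":0.061},{"wx":0,"wy":0,"wz":0.6,"dx":0.015,"dy":0.13,"dz":-0.05,"grip":0.061},{"wx":0,"wy":0,"wz":0.66,"dx":0.015,"dy":0.13,"dz":-0.05,"grip":0.061},{"wx":0,"wy":0,"wz":0.66,"dx":0.015,"dy":0.13,"dz":-0.05,"grip":0.061}]'
python3 - <<'E'
from h import *
s=bot.observe()
m,a,o=look([("pliers",0.25),("pin_left",.25),("pin_right",.25),("ring_1",.02),("board",0)],"wrist",save="k")
print(s["tcp_pos"],s["tcp_rot"])
E
```

```text
t: 12.92
tcp_pos: [0.4248, -0.1412, 0.1957]
tcp_rot: [[1.0, -0.002, 0.0], [-0.002, -1.0, -0.0], [0.0, 0.0, -1.0]]
wrist_force: [1.2, -0.0, -1.0]
width: 0.7
finger_force: 14.2
t: 13.58
tcp_pos: [0.4396, -0.2704, 0.2442]
tcp_rot: [[0.787, -0.617, -0.001], [-0.617, -0.787, 0.001], [-0.001, 0.0, -1.0]]
wrist_force: [0.1, 0.5, -0.9]
width: 0.696
finger_force: 14.2
pliers [ 0.4759 -0.2984  0.25  ] 0.87 [250.6 160.4]
pin_left [ 0.5355 -0.3106  0.25  ] 0.7 [193.2  47.4]
pin_right [ 0.5006 -0.3556  0.25  ] 0.63 [313.5  46.7]
ring_1 [ 0.5894 -0.2262  0.02  ] 0.95 [146.2  84.8]
ring_1 [ 0.538  -0.3025  0.02  ] 0.76 [222.1  79. ]
ring_1 [ 0.4362 -0.4343  0.02  ] 0.6 [361.  78.]
board [ 0.5077 -0.3305  0.    ] 0.76 [255.8  85.3]
[ 0.4396 -0.2704  0.2442] [[ 0.7869 -0.6171 -0.0009]
 [-0.6171 -0.7869  0.0007]
 [-0.0011  0.0001 -1.    ]]
```

View pics/k.png

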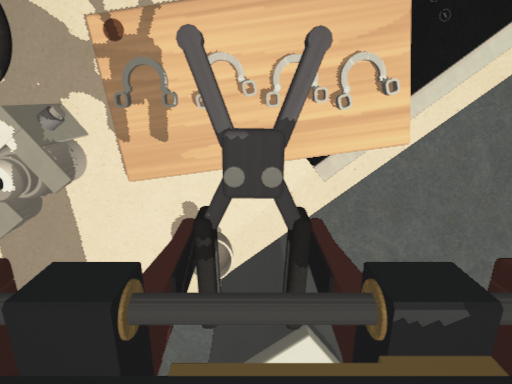

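```bash
cat >> h.py <<'E'
from scipy.optimize import minimize
def rot(t): return np.array([[np.cos(t),-np.sin(t)],[np.sin(t),np.cos(t)]])
def ringpolys(x,y,th,z0,turn=0):
    A=np.radians(np.linspace(-128,128,60));c=lambda r:np.c_[r*np.cos(A),r*np.sin(A)]
    P=[(np.r_[c(.028),c(.0195)[::-1]],z0+.006,1)]
    for s in (1,-1):
        for (w,h),v in (((.018,.016),1),((.012,.010),0)):
            q=np.array([[-w,-h],[w,-h],[w,h],[-w,h]])/2+[-.020,s*.0285]
            P.append((q,z0+.012,v))
    out=[]
    for q,z,v in P:
        if turn:
            B=np.array([[.021,.0098*np.sign(b) if b else 0] for b in q[:,1]])
            q=np.array([(rot(-np.sign(p[1])*turn*-1*-1)@(p-b)+b) if p[0]<.021 else p for p,b in zip(q,B)]) if 0 else q
        out.append((q@rot(th).T+[x,y],z,v))
    return out
def rmask(m,p,z0,roi,S=4):
    M=np.zeros(((roi[3]-roi[1])*S,(roi[2]-roi[0])*S),np.uint8)
    for q,z,v in ringpolys(*p,z0):
        uv=(proj(m,np.c_[q,np.full(len(q),z)])-[roi[0],roi[1]]+.5)*S
        cv2.fillPoly(M,[np.round(uv).astype(int)],255*v)
    return cv2.resize(M,None,fx=1/S,fy=1/S,interpolation=cv2.INTER_AREA)/255.
def graymask(a):
    h=cv2.cvtColor(a,cv2.COLOR_BGR2HSV);return ((h[...,1]<60)&(h[...,2]>85)).astype(float)
def fitring(m,a,p0,z0=.02,ok=None,pad=45):
    g=graymask(a);c=proj(m,[[p0[0],p0[1],z0]])[0].astype(int)
    roi=[max(0,c[0]-pad),max(0,c[1]-pad),min(512,c[0]+pad),min(384,c[1]+pad)]
    G=g[roi[1]:roi[3],roi[0]:roi[2]];O=np.ones_like(G) if ok is None else ok[roi[1]:roi[3],roi[0]:roi[2]]
    f=lambda v:np.sum(O*np.abs(rmask(m,[p0[0]+v[0]/1e3,p0[1]+v[1]/1e3,p0[2]+v[2]/50],z0,roi)-G))/G.sum()
    best=None
    for a0 in (-10,0,10):
        r=minimize(f,[0,0,a0],method="Nelder-Mead",options=dict(initial_simplex=np.array([[0,0,a0],[8,0,a0],[0,8,a0],[0,0,a0+7]])))
        if best is None or r.fun<best.fun: best=r
    v=best.x;return np.array([p0[0]+v[0]/1e3,p0[1]+v[1]/1e3,p0[2]+v[2]/50]),best.fun
E
cat > k.py <<'E'
from h import *
E
python3 - <<'E'
from h import *
m=bot.camera_model("wrist");a=cv2.imread("pics/k.png");s=bot.observe()
R=s["tcp_rot"]
for l in ((193.2,47.4),(313.5,46.7)):
    P=at(m,l,s["tcp_pos"][2]-.0035);print("pin in tool mm",R.T@(P-s["tcp_pos"])*1e3)
h=cv2.cvtColor(a,cv2.COLOR_BGR2HSV)
for p in ((145,62),(128,80),(135,35),(250,150),(200,60),(165,80)): print(p,h[p[1],p[0]])
for l in ((146,85),(222,79),(297,79),(361,78)):
    P=at(m,l,.02);p,f=fitring(m,a,[P[0],P[1],np.radians(-38)]);print(l,p[:2],np.degrees(p[2]),round(f,3),np.degrees(np.arctan2(R[1,0],R[0,0])))
E
```

```text
pin in tool mm [101.5548 -29.2192   3.5105]
pin in tool mm [101.9126  31.1306   3.5113]
(145, 62) [ 25  25 122]
(128, 80) [24 29 87]
(135, 35) [ 15 113 153]
(250, 150) [10 12 62]
(200, 60) [ 6 14 92]
(165, 80) [ 24  28 180]
(146, 85) [ 0.5924 -0.2271] -36.93985975410121 0.438 -37.8624314110435
(222, 79) [ 0.5401 -0.3022] -21.974626511879585 0.676 -37.8624314110435
(297, 79) [ 0.4854 -0.3698] -32.88415701572716 0.732 -37.8624314110435
(361, 78) [ 0.438  -0.4345] -20.740349400783042 0.512 -37.8624314110435
```

Run:
```python
from h import *
delta([.3245,-.3906,.055],-110.7)
```

```text
t 13.88 tcp [ 0.4398 -0.2698  0.2448] shift mm [-16.9155 166.1533 189.8003]
 turn [ 0.     -0.0001 -0.2995] j6 92.55897462699699
 turn [-0.0001 -0.      2.8421] j6 92.55897462699699
```

```bash
python3 -m jog '[{"wx":0,"wy":0,"wz":-0.1,"dx":-0.005,"dy":0.04,"dz":0,"grip":0.062},{"wx":0,"wy":0,"wz":-0.2,"dx":-0.010,"dy":0.08,"dz":0.01,"grip":0.062},{"wx":0,"wy":0,"wz":-0.3,"dx":-0.015,"dy":0.118,"dz":0.02,"grip":0.062},{"wx":0,"wy":0,"wz":-0.3,"dx":-0.017,"dy":0.15,"dz":0.04,"grip":0.062},{"wx":0,"wy":0,"wz":-0.3,"dx":-0.017,"dy":0.166,"dz":0.075,"grip":0.062},{"wx":0,"wy":0,"wz":-0.3,"dx":-0.017,"dy":0.166,"dz":0.115,"grip":0.062},{"wx":0,"wy":0,"wz":-0.3,"dx":-0.017,"dy":0.166,"dz":0.15,"grip":0.062},{"wx":0,"wy":0,"wz":-0.3,"dx":-0.017,"dy":0.166,"dz":0.175,"grip":0.062},{"wx":0,"wy":0,"wz":-0.3,"dx":-0.017,"dy":0.166,"dz":0.19,"grip":0.062},{"wx":0,"wy":0,"wz":-0.3,"dx":-0.017,"dy":0.166,"dz":0.19,"grip":0.062}]'
python3 - <<'E'
from h import *
s=bot.observe();z=s["tcp_pos"][2]-.0035;R=s["tcp_rot"]
m,a,o=look([("pin_left",z),("pin_right",z),("ring_1",.02)],"wrist",save="l")
print(s["tcp_pos"],R[:,0])
for q in ("pin_left","pin_right"): print(q,R.T@(o[q][0][0]-s["tcp_pos"])*1e3)
p,f=fitring(m,a,[.438,-.4345,np.radians(-20.7)],pad=75);print(p[:2],np.degrees(p[2]),f)
t=p[2];print([ (R.T@(np.r_[p[:2]+rot(t)@[-.02,k*.0285],.03]-s["tcp_pos"])*1e3) for k in (1,-1)])
c=proj(m,[[p[0],p[1],.02]])[0].astype(int);print(c)
x0,y0=max(0,c[0]-120),max(0,c[1]-90)
cv2.imwrite("pics/l2.png",cv2.resize(a[y0:y0+180,x0:x0+260],None,fx=3,fy=3));print(x0,y0)
E
```

```text
t: 14.72
tcp_pos: [0.3227, -0.3882, 0.0501]
tcp_rot: [[0.935, -0.354, -0.005], [-0.354, -0.935, 0.006], [-0.006, -0.004, -1.0]]
wrist_force: [0.4, 0.6, -2.2]
width: 0.711
finger_force: 13.7
pin_left [ 0.4276 -0.3992  0.0466] 0.62 [197.8  45.9]
pin_right [ 0.407  -0.4517  0.0466] 0.74 [310.7  47.5]
ring_1 [ 0.4086 -0.4566  0.02  ] 0.68 [309.6  48. ]
[ 0.3227 -0.3882  0.0501] [ 0.9354 -0.3536 -0.0065]
pin_left [102.104  -26.7674   2.952 ]
pin_right [101.3655  29.6347   2.7158]
[ 0.437  -0.4348] -20.19992834463262 0.5454439328101693
[array([103.2682, -25.0478,  19.5263]), array([103.7752,  31.9494,  19.2796])]
[257  11]
137 0
```

View pics/l2.png

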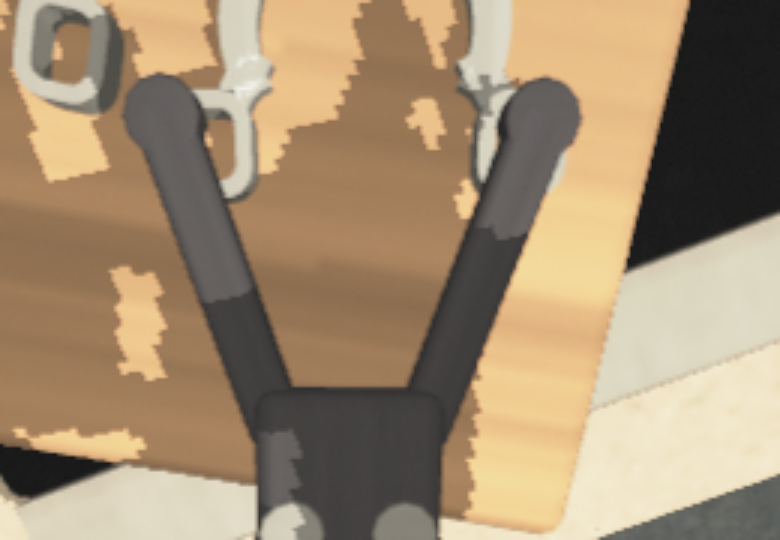

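Run:
```python
from h import *
s=bot.observe();R=s["tcp_rot"];m=bot.camera_model("wrist");a=cv2.imread("pics/l.png")
for nm,c in (("L",(216,147)),("R",(519,140))):
    print(nm,R.T@(at(m,(137+c[0]/3,c[1]/3),.032)-s["tcp_pos"])*1e3)
h=cv2.cvtColor(a,cv2.COLOR_BGR2HSV)
# mask jaws: mark invalid where dark gray
g=((h[...,1]<60)&(h[...,2]>125)).astype(float)
inv=((h[...,1]<60)&(h[...,2]<=125)).astype(np.uint8);ok=1.-cv2.dilate(inv,np.ones((3,3)))
import h as H
H.graymask=lambda a:g
for th in (-23,-20,-17):
    p,f=fitring(m,a,[.438,-.4355,np.radians(th)],ok=ok,pad=75);t=p[2];print(p[:2],np.degrees(t),f,[ (R.T@(np.r_[p[:2]+rot(t)@[-.02,k*.0285],.03]-s["tcp_pos"])*1e3)[:2] for k in (1,-1)])
```

```text
L [103.6419 -24.1156  25.1284]
R [104.9023  33.1827  25.2338]
[ 0.4408 -0.4389] -20.182603801227703 0.2341767539775718 [array([104.6987, -24.7242]), array([105.2366,  32.2731])]
[ 0.4409 -0.4389] -19.758665439098912 0.23565037852718515 [array([104.6232, -24.6853]), array([105.5828,  32.3066])]
[ 0.441  -0.4389] -19.65077264957309 0.23599854256912678 [array([104.6161, -24.6621]), array([105.6829,  32.3278])]
```

```bash
cat >> h.py <<'E'
def maskpair(a):
    h=cv2.cvtColor(a,cv2.COLOR_BGR2HSV);g=((h[...,1]<60)&(h[...,2]>125)).astype(float)
    inv=((h[...,1]<60)&(h[...,2]<=125)).astype(np.uint8);return g,1.-cv2.dilate(inv,np.ones((3,3)))
def ringview(p0,z0=.02,save="r"):
    global graymask
    s=bot.observe();R=s["tcp_rot"];z=s["tcp_pos"][2]-.0035
    m,a,o=look([("pin_left",z),("pin_right",z)],"wrist",save=save)
    g,ok=maskpair(a);graymask=lambda a:g
    print("tcp",s["tcp_pos"],"th",np.degrees(np.arctan2(R[1,0],R[0,0])))
    for q in ("pin_left","pin_right"):
        if o[q]: print(q,R.T@(o[q][0][0]-s["tcp_pos"])*1e3)
    p,f=fitring(m,a,p0,z0,ok=ok,pad=75);t=p[2];print("ring",p[:2],np.degrees(t),f,"eyes tool",[ (R.T@(np.r_[p[:2]+rot(t)@[-.02,k*.0285],z0+.01]-s["tcp_pos"])*1e3)[:2] for k in (1,-1)])
    return m,a
E
python3 - <<'E'
from h import *
ringview([.438,-.4355,np.radians(-20)],save="r1")
E
```

```text
pin_left [ 0.4293 -0.4011  0.0534] 0.68 [196.4  48.7]
pin_right [ 0.4104 -0.4552  0.0534] 0.71 [310.3  45.6]
tcp [ 0.3251 -0.3913  0.0569] th -20.723221341362475
pin_left [100.8877 -27.6691   3.7216]
pin_right [102.3623  29.559    3.8274]
ring [ 0.4372 -0.4353] -21.073719578312208 0.22653385955020985 eyes tool [array([100.5199, -27.1907]), array([100.1712,  29.8082])]
```

```bash
python3 -m jog '[{"wx":0,"wy":0,"wz":0,"dx":-0.001,"dy":0,"dz":0.01,"grip":0.062},{"wx":0,"wy":0,"wz":0,"dx":-0.001,"dy":0,"dz":0.02,"grip":0.062},{"wx":0,"wy":0,"wz":0,"dx":-0.001,"dy":0,"dz":0.024,"grip":0.062},{"wx":0,"wy":0,"wz":0,"dx":-0.001,"dy":0,"dz":0.024,"grip":0.062}]' 
python3 -m jog '[{"wx":0,"wy":0,"wz":0,"dx":0,"dy":0,"dz":0.003,"grip":0.062},{"wx":0,"wy":0,"wz":0,"dx":0,"dy":0,"dz":0.006,"grip":0.062},{"wx":0,"wy":0,"wz":0,"dx":0,"dy":0,"dz":0.0065,"grip":0.062},{"wx":0,"wy":0,"wz":0,"dx":0,"dy":0,"dz":0.0065,"grip":0.062}]'
python3 - <<'E'
from h import *
m,a=ringview([.438,-.4355,np.radians(-20)],save="r2");print(bot.observe()["wrist_force"])
cv2.imwrite("pics/r2c.png",cv2.resize(a[0:140,130:390],None,fx=3,fy=3))
E
```

```text
t: 15.4
tcp_pos: [0.3226, -0.389, 0.0284]
tcp_rot: [[0.935, -0.354, -0.002], [-0.354, -0.935, 0.003], [-0.003, -0.002, -1.0]]
wrist_force: [-1.0, -0.0, -1.4]
width: 0.71
finger_force: 13.7
t: 15.73
tcp_pos: [0.3234, -0.3902, 0.0244]
tcp_rot: [[0.935, -0.354, 0.0], [-0.354, -0.935, -0.0], [0.0, 0.0, -1.0]]
wrist_force: [-0.4, 0.3, -0.5]
width: 0.709
finger_force: 13.7
pin_left [ 0.4295 -0.3997  0.0209] 0.96 [194.  45.]
pin_right [ 0.4078 -0.4559  0.0209] 0.67 [314.2  46. ]
tcp [ 0.3234 -0.3902  0.0244] th -20.755964222300264
pin_left [102.5745 -28.7369   3.5186]
pin_right [102.1479  31.4858   3.5296]
ring [ 0.4369 -0.4352] -20.802395802429665 0.23341625524640564 eyes tool [array([102.0555, -26.7103]), array([102.0093,  30.2897])]
[-0.3658  0.0709 -1.3557]
```

View pics/r2c.png

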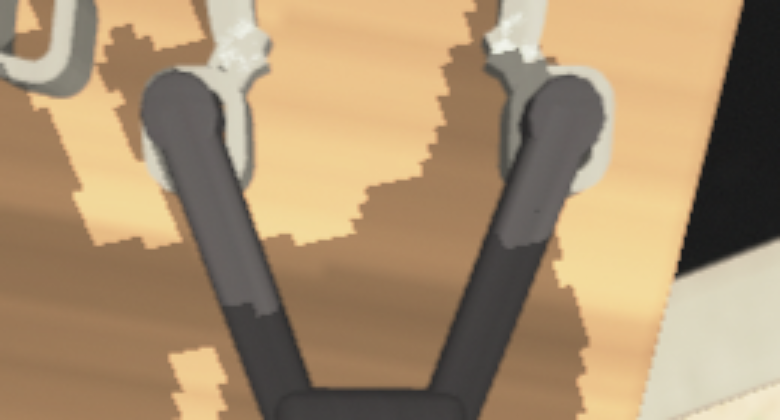

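```bash
python3 -m jog '[{"wx":0,"wy":0,"wz":0,"dx":0,"dy":0,"dz":0,"grip":0.060},{"wx":0,"wy":0,"wz":0,"dx":0.001,"dy":0,"dz":0,"grip":0.058},{"wx":0,"wy":0,"wz":0,"dx":0.002,"dy":0,"dz":0,"grip":0.056},{"wx":0,"wy":0,"wz":0,"dx":0.003,"dy":0,"dz":0,"grip":0.054},{"wx":0,"wy":0,"wz":0,"dx":0.004,"dy":0,"dz":0,"grip":0.052},{"wx":0,"wy":0,"wz":0,"dx":0.006,"dy":0,"dz":0,"grip":0.05},{"wx":0,"wy":0,"wz":0,"dx":0.007,"dy":0,"dz":0,"grip":0.048},{"wx":0,"wy":0,"wz":0,"dx":0.008,"dy":0,"dz":0,"grip":0.046},{"wx":0,"wy":0,"wz":0,"dx":0.009,"dy":0,"dz":0,"grip":0.045},{"wx":0,"wy":0,"wz":0,"dx":0.01,"dy":0,"dz":0,"grip":0.044}]' 45
python3 -m jog '[{"wx":0,"wy":0,"wz":0,"dx":0,"dy":0,"dz":0,"grip":0.044},{"wx":0,"wy":0,"wz":0,"dx":0,"dy":0,"dz":0,"grip":0.044},{"wx":0,"wy":0,"wz":0,"dx":0,"dy":0,"dz":0,"grip":0.044}]'
python3 - <<'E'
from h import *
s=bot.observe();R=s["tcp_rot"];z=s["tcp_pos"][2]-.0035
m,a,o=look([("pin_left",z),("pin_right",z),("ring_1",.02)],"wrist",save="r3");print(s["wrist_force"])
for q in ("pin_left","pin_right"): print(q,R.T@(o[q][0][0]-s["tcp_pos"])*1e3)
E
```

```text
t: 16.72
tcp_pos: [0.3325, -0.3936, 0.0242]
tcp_rot: [[0.935, -0.354, -0.001], [-0.354, -0.935, 0.0], [-0.001, -0.0, -1.0]]
wrist_force: [-4.0, 1.6, 0.1]
width: 0.529
finger_force: 44.4
t: 16.97
tcp_pos: [0.3325, -0.3936, 0.0242]
tcp_rot: [[0.935, -0.354, -0.001], [-0.354, -0.935, 0.0], [-0.001, -0.0, -1.0]]
wrist_force: [-3.1, 0.9, 0.1]
width: 0.53
finger_force: 44.2
pin_left [ 0.4397 -0.3918  0.0207] 0.7 [172.6  51.2]
pin_right [ 0.4113 -0.4682  0.0207] 0.62 [334.6  50.3]
[-3.086   0.9285  0.0513]
pin_left [ 99.7055 -39.6632   3.4418]
pin_right [100.1634  41.8351   3.4323]
```

```bash
python3 -m jog '[{"wx":0,"wy":0,"wz":0,"dx":0,"dy":0,"dz":-0.005,"grip":0.044},{"wx":0,"wy":0,"wz":0,"dx":0,"dy":0,"dz":-0.015,"grip":0.044},{"wx":0,"wy":0,"wz":0,"dx":0,"dy":0,"dz":-0.03,"grip":0.044},{"wx":0,"wy":0,"wz":0,"dx":0,"dy":0,"dz":-0.05,"grip":0.044},{"wx":0,"wy":0,"wz":0,"dx":0,"dy":0,"dz":-0.075,"grip":0.044},{"wx":0,"wy":0,"wz":0,"dx":0,"dy":-0.01,"dz":-0.1,"grip":0.044},{"wx":0,"wy":0,"wz":0,"dx":-0.01,"dy":-0.03,"dz":-0.12,"grip":0.044},{"wx":0,"wy":0,"wz":0,"dx":-0.01,"dy":-0.055,"dz":-0.14,"grip":0.044},{"wx":0,"wy":0,"wz":0,"dx":-0.02,"dy":-0.085,"dz":-0.15,"grip":0.044},{"wx":0,"wy":0,"wz":0,"dx":-0.02,"dy":-0.115,"dz":-0.16,"grip":0.044}]'
cat >> h.py <<'E'
def ringpolys(x,y,th,z0,turn=0):
    A=np.radians(np.linspace(-128,128,60));c=lambda r:np.c_[r*np.cos(A),r*np.sin(A)]
    P=[(np.r_[c(.028),c(.0195)[::-1]],z0+.006,1)]
    for s in (1,-1):
        for (w,h),v in (((.018,.016),1),((.012,.010),0)):
            q=np.array([[-w,-h],[w,-h],[w,h],[-w,h]])/2+[-.020,s*.0285];P.append((q,z0+.012,v))
    out=[]
    for q,z,v in P:
        q=np.array([rot(-np.sign(p[1])*turn)@(p-[.021,.0098*np.sign(p[1])])+[.021,.0098*np.sign(p[1])] if abs(np.arctan2(p[1],p[0]))>.436 else p for p in q])
        out.append((q@rot(th).T+[x,y],z,v))
    return out
def rmask(m,p,z0,roi,S=4):
    M=np.zeros(((roi[3]-roi[1])*S,(roi[2]-roi[0])*S),np.uint8)
    for q,z,v in ringpolys(*p[:3],z0,*p[3:]):
        uv=(proj(m,np.c_[q,np.full(len(q),z)])-[roi[0],roi[1]]+.5)*S
        cv2.fillPoly(M,[np.round(uv).astype(int)],255*v)
    return cv2.resize(M,None,fx=1/S,fy=1/S,interpolation=cv2.INTER_AREA)/255.
def fitspread(m,a,s,p0,dz,turn=.25):
    """p0 = ring pose in tool (tool x fwd, mm, left = -tool y), returns tool pose"""
    g,ok=maskpair(a);R=s["tcp_rot"];h=np.arctan2(R[1,0],R[0,0]);z0=s["tcp_pos"][2]-dz
    roi=[120,0,390,110];G=g[roi[1]:roi[3],roi[0]:roi[2]];O=ok[roi[1]:roi[3],roi[0]:roi[2]]
    def w(v): q=(R@np.array([v[0]/1e3,-v[1]/1e3,0]))+s["tcp_pos"];return [q[0],q[1],h+v[2]/50,v[3]/100]
    f=lambda v:np.sum(O*np.abs(rmask(m,w(v),z0,roi)-G))/G.sum()
    x0=np.array([*p0,turn*100]);S=np.vstack([x0,x0+np.diag([4,4,4,-4])])
    r=minimize(f,x0,method="Nelder-Mead",options=dict(initial_simplex=S));return r.x*[1,1,180/np.pi/50,.01],r.fun,g,w(r.x),z0
E
python3 - <<'E'
from h import *
s=bot.observe();z=s["tcp_pos"][2]-.0035
m,a,o=look([("pin_left",z),("pin_right",z),("ring_1",.02)],"wrist",save="s1")
r=fitspread(m,a,s,[114,-1,0],.0045);print("ring in tool: x,left,yaw,turn",r[0],r[1],s["tcp_pos"],s["wrist_force"],s["width"])
E
```

```text
t: 18.0
tcp_pos: [0.3547, -0.2782, 0.187]
tcp_rot: [[0.935, -0.355, 0.003], [-0.355, -0.935, -0.002], [0.003, 0.001, -1.0]]
wrist_force: [1.0, -0.4, -2.3]
width: 0.531
finger_force: 43.9
pin_left [ 0.4623 -0.2764  0.1835] 0.97 [172.2  50.9]
ring in tool: x,left,yaw,turn [113.0616  -1.2856  -0.3856   0.2268] 0.45068822032629846 [ 0.3547 -0.2782  0.187 ] [ 0.9949 -0.3966 -2.3239] 0.5307310614336745
```

View pics/s1.png

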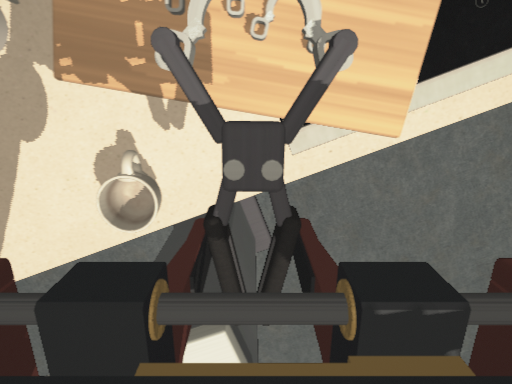

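```bash
python3 -m jog '[{"wx":0,"wy":0,"wz":-0.03,"dx":-0.005,"dy":-0.025,"dz":-0.01,"grip":0.044},{"wx":0,"wy":0,"wz":-0.07,"dx":-0.01,"dy":-0.06,"dz":-0.02,"grip":0.044},{"wx":0,"wy":0,"wz":-0.12,"dx":-0.015,"dy":-0.1,"dz":-0.03,"grip":0.044},{"wx":0,"wy":0,"wz":-0.17,"dx":-0.02,"dy":-0.14,"dz":-0.04,"grip":0.044},{"wx":0,"wy":0,"wz":-0.22,"dx":-0.025,"dy":-0.18,"dz":-0.05,"grip":0.044},{"wx":0,"wy":0,"wz":-0.27,"dx":-0.03,"dy":-0.22,"dz":-0.063,"grip":0.044},{"wx":0,"wy":0,"wz":-0.32,"dx":-0.035,"dy":-0.26,"dz":-0.063,"grip":0.044},{"wx":0,"wy":0,"wz":-0.36,"dx":-0.04,"dy":-0.3,"dz":-0.063,"grip":0.044},{"wx":0,"wy":0,"wz":-0.36,"dx":-0.042,"dy":-0.335,"dz":-0.063,"grip":0.044},{"wx":0,"wy":0,"wz":-0.36,"dx":-0.044,"dy":-0.36,"dz":-0.063,"grip":0.044}]'
python3 -m jog '[{"wx":0,"wy":0,"wz":0,"dx":0,"dy":-0.02,"dz":0,"grip":0.044},{"wx":0,"wy":0,"wz":0,"dx":0,"dy":-0.02,"dz":0,"grip":0.044},{"wx":0,"wy":0,"wz":0,"dx":0,"dy":-0.02,"dz":0,"grip":0.044}]' | head -3
python3 - <<'E'
from h import *
for k in range(3):
    m,a,o=look([("neck_1",.1),("bracket",0)],"wrist",save="n1")
print(bot.observe()["tcp_pos"],bot.observe()["tcp_rot"][:,0])
E
```

```text
t: 19.03
tcp_pos: [0.4419, 0.0752, 0.2467]
tcp_rot: [[1.0, -0.001, -0.0], [-0.001, -1.0, 0.0], [-0.0, -0.0, -1.0]]
wrist_force: [0.1, -0.3, -1.9]
width: 0.533
finger_force: 43.9
t: 19.28
tcp_pos: [0.4416, 0.093, 0.2465]
tcp_rot: [[1.0, -0.001, -0.001], [-0.001, -1.0, -0.001], [-0.001, 0.001, -1.0]]
neck_1 [ 0.5949 -0.0675  0.1   ] 0.76 [429.3   8.4]
neck_1 [0.592  0.0213 0.1   ] 0.7 [330.7  12. ]
bracket [0.6028 0.0249 0.    ] 0.98 [307.8  23.6]
bracket [ 0.5763 -0.0105  0.    ] 0.43 [335.4  47.5]
neck_1 [ 0.5931 -0.0707  0.1   ] 0.92 [430.3  10.4]
neck_1 [0.5934 0.0193 0.1   ] 0.88 [331.   10.4]
bracket [0.6003 0.0228 0.    ] 0.94 [308.   26.1]
neck_1 [ 0.5958 -0.0705  0.1   ] 0.95 [430.8   7.1]
neck_1 [0.5915 0.021  0.1   ] 0.91 [329.3  12.8]
bracket [0.6    0.0219 0.    ] 0.73 [309.   26.4]
[0.4413 0.0926 0.2474] [ 1.     -0.0033  0.0003]
```

```bash
python3 -m jog '[{"wx":0,"wy":0,"wz":-0.026,"dx":0.02,"dy":0.01,"dz":0,"grip":0.044},{"wx":0,"wy":0,"wz":-0.026,"dx":0.035,"dy":0.02,"dz":0,"grip":0.044},{"wx":0,"wy":0,"wz":-0.026,"dx":0.035,"dy":0.02,"dz":0,"grip":0.044},{"wx":0,"wy":0,"wz":-0.026,"dx":0.035,"dy":0.02,"dz":0,"grip":0.044},{"wx":0,"wy":0,"wz":-0.026,"dx":0.035,"dy":0.02,"dz":0,"grip":0.044}]' | head -2
python3 - <<'E'
from h import *
for k in range(3):
    m,a,o=look([("neck_1",.1)],"wrist",save="n2")
s=bot.observe();print(s["tcp_pos"],s["tcp_rot"][:,0])
z=s["tcp_pos"][2]-.0035
m,a,o=look([("pin_left",z),("pin_right",z)])
for q in ("pin_left","pin_right"):
  for v in o[q]: print(q,s["tcp_rot"].T@(v[0]-s["tcp_pos"])*1e3)
g=fitspread(m,a,s,[114,-1,0],.0045);print(g[0],g[1])
# hough circle on neck top z=.12
im=cv2.imread("pics/n2.png");G=cv2.cvtColor(im,cv2.COLOR_BGR2GRAY)
E
```

```text
t: 20.15
tcp_pos: [0.4758, 0.0732, 0.2473]
neck_1 [0.5917 0.0196 0.1   ] 0.96 [311.6  55.2]
neck_1 [ 0.5934 -0.0689  0.1   ] 0.91 [405.6  55.7]
neck_1 [0.5951 0.0205 0.1   ] 0.92 [311.2  51.4]
neck_1 [ 0.5952 -0.0676  0.1   ] 0.7 [404.6  53.8]
neck_1 [0.5922 0.0236 0.1   ] 0.68 [307.7  54.8]
neck_1 [ 0.5931 -0.0717  0.1   ] 0.55 [408.5  56.5]
[0.4759 0.0734 0.2475] [0.9997 0.0243 0.0005]
pin_right [0.5779 0.0339 0.244 ] 0.78 [335.1  48.3]
pin_right [ 0.4853 -0.0165  0.244 ] 0.59 [404.2 221.2]
pin_right [100.9893  41.9752   3.5473]
pin_right [ 7.2259 90.0844  3.4959]
[118.1745  -1.5787   4.1171   0.2904] 0.8604483122796159
```

View pics/n2.png

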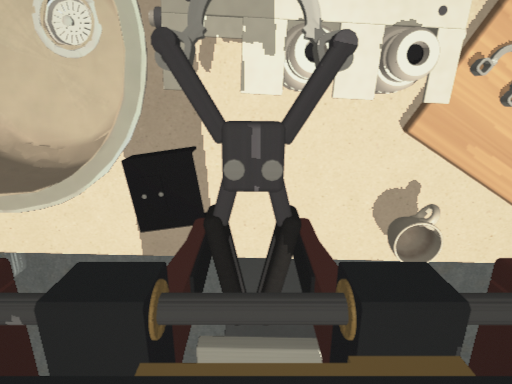

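```bash
python3 -m jog '[{"wx":0,"wy":0,"wz":0,"dx":0.003,"dy":0.03,"dz":0,"grip":0.044},{"wx":0,"wy":0,"wz":0,"dx":0.006,"dy":0.065,"dz":0,"grip":0.044},{"wx":0,"wy":0,"wz":0,"dx":0.006,"dy":0.1,"dz":0.02,"grip":0.044},{"wx":0,"wy":0,"wz":0,"dx":0.006,"dy":0.13,"dz":0.04,"grip":0.044},{"wx":0,"wy":0,"wz":0,"dx":0.0065,"dy":0.1445,"dz":0.06,"grip":0.044},{"wx":0,"wy":0,"wz":0,"dx":0.0065,"dy":0.1445,"dz":0.08,"grip":0.044},{"wx":0,"wy":0,"wz":0,"dx":0.0065,"dy":0.1445,"dz":0.092,"grip":0.044},{"wx":0,"wy":0,"wz":0,"dx":0.0065,"dy":0.1445,"dz":0.092,"grip":0.044},{"wx":0,"wy":0,"wz":0,"dx":0.0065,"dy":0.1445,"dz":0.092,"grip":0.044}]'
python3 - <<'E'
from h import *
for k in range(3):
    m,a,o=look([("neck_1",.1)],"wrist",save="n3")
s=bot.observe();print(s["tcp_pos"],s["tcp_rot"][:,0])
for P,c,l in o["neck_1"]: print(s["tcp_rot"].T@(P-s["tcp_pos"])*1e3,c)
for c in ("scene","side"): look([("neck_1",.1)],c)
g=cv2.cvtColor(a,cv2.COLOR_BGR2GRAY)
C=cv2.HoughCircles(g[:110,170:340],cv2.HOUGH_GRADIENT,1,20,param1=100,param2=18,minRadius=15,maxRadius=70);print(C+[170,0,0] if C is not None else None)
E
```

```text
t: 21.35
tcp_pos: [0.4859, -0.0707, 0.1552]
tcp_rot: [[1.0, 0.024, -0.001], [0.024, -1.0, 0.0], [-0.001, -0.0, -1.0]]
wrist_force: [0.7, -0.0, -1.5]
width: 0.532
finger_force: 43.9
neck_1 [ 0.5925 -0.0697  0.1   ] 0.85 [254.2  50.7]
neck_1 [0.5914 0.0206 0.1   ] 0.72 [116.9  48.7]
neck_1 [0.5929 0.0215 0.1   ] 0.78 [116.8  48.4]
neck_1 [ 0.594  -0.0698  0.1   ] 0.77 [254.2  50.3]
neck_1 [0.5927 0.0224 0.1   ] 0.59 [115.4  48.9]
neck_1 [ 0.5929 -0.0694  0.1   ] 0.57 [253.5  52.4]
[ 0.4867 -0.0709  0.1565] [0.9997 0.0245 0.002 ]
[108.1542 -90.7293  56.7073] 0.59
[106.0863   1.1031  56.7488] 0.57
neck_1 [ 0.5895 -0.0728  0.1   ] 0.93 [235.2 185.5]
neck_1 [0.6135 0.0266 0.1   ] 0.8 [212.9 172.9]
neck_1 [ 0.5891 -0.0625  0.1   ] 0.76 [240.6 191.6]
neck_1 [0.5791 0.0273 0.1   ] 0.59 [226.1 205.2]
[[[248.5  45.5  36. ]
  [264.5  58.5  49.4]
  [270.5  35.5  57.2]
  [223.5  48.5  43.8]
  [289.5  67.5  53.9]
  [255.5  20.5  50.4]
  [245.5  65.5  30.8]
  [225.5  21.5  24.9]
  [282.5  18.5  23.2]
  [310.5  17.5  21.7]]]
```

```bash
python3 -m jog '[{"wx":0,"wy":0,"wz":0,"dx":-0.001,"dy":0,"dz":0.015,"grip":0.044},{"wx":0,"wy":0,"wz":0,"dx":-0.001,"dy":0,"dz":0.025,"grip":0.044},{"wx":0,"wy":0,"wz":0,"dx":-0.001,"dy":0,"dz":0.03,"grip":0.044},{"wx":0,"wy":0,"wz":0,"dx":-0.001,"dy":0,"dz":0.035,"grip":0.044},{"wx":0,"wy":0,"wz":0,"dx":-0.001,"dy":0,"dz":0.038,"grip":0.044},{"wx":0,"wy":0,"wz":0,"dx":-0.001,"dy":0,"dz":0.038,"grip":0.044},{"wx":0,"wy":0,"wz":0,"dx":-0.001,"dy":0,"dz":0.038,"grip":0.044}]'
python3 - <<'E'
from h import *
m,a,o=look([("neck_1",.1)],"wrist",save="n4")
s=bot.observe();print(s["tcp_pos"],s["wrist_force"],s["ft_torque"])
for P,c,l in o["neck_1"]: print(s["tcp_rot"].T@(P-s["tcp_pos"])*1e3,c)
E
```

```text
t: 22.43
tcp_pos: [0.4852, -0.0712, 0.1174]
tcp_rot: [[1.0, 0.024, 0.0], [0.024, -1.0, -0.0], [0.0, 0.0, -1.0]]
wrist_force: [-0.0, 0.1, -1.0]
width: 0.529
finger_force: 43.9
neck_1 [ 0.5943 -0.0697  0.1   ] 0.79 [253.5  35.8]
neck_1 [0.5938 0.0211 0.1   ] 0.78 [84.5 32.3]
[ 0.4854 -0.0713  0.1178] [ 0.1879  0.3959 -1.8761] [0.0526 0.0606 0.0683]
[108.8418   0.9802  17.9252] 0.79
[110.506  -89.7404  17.9098] 0.78
```

```bash
python3 -m jog '[{"wx":0,"wy":0,"wz":0,"dx":0,"dy":0,"dz":0.003,"grip":0.044},{"wx":0,"wy":0,"wz":0,"dx":0,"dy":0,"dz":0.006,"grip":0.044},{"wx":0,"wy":0,"wz":0,"dx":0,"dy":0,"dz":0.008,"grip":0.044},{"wx":0,"wy":0,"wz":0,"dx":0,"dy":0,"dz":0.008,"grip":0.044}]'
python3 -m jog '[{"wx":0,"wy":0,"wz":0,"dx":0,"dy":0,"dz":0.002,"grip":0.044},{"wx":0,"wy":0,"wz":0,"dx":0,"dy":0,"dz":0.004,"grip":0.044},{"wx":0,"wy":0,"wz":0,"dx":0,"dy":0,"dz":0.004,"grip":0.044}]'
python3 - <<'E'
from h import *
s=bot.observe();R=s["tcp_rot"]
m,a,o=look([("neck_1",.1),("pin_left",.103),("pin_right",.103)],"wrist",save="n5")
for q in o:
  for P,c,l in o[q]: print(q,s["tcp_rot"].T@(P-s["tcp_pos"])*1e3,c)
print(fitspread(m,a,s,[114,-1,0],.0045)[:2])
cv2.imwrite("pics/n5c.png",cv2.resize(a[0:130,130:390],None,fx=3,fy=3))
E
```

```text
t: 22.87
tcp_pos: [0.4848, -0.0711, 0.1085]
tcp_rot: [[1.0, 0.024, -0.001], [0.024, -1.0, 0.0], [-0.001, -0.0, -1.0]]
wrist_force: [-0.0, -0.1, -0.4]
width: 0.534
finger_force: 43.9
t: 23.12
tcp_pos: [0.4851, -0.0712, 0.1048]
tcp_rot: [[1.0, 0.024, -0.0], [0.024, -1.0, 0.0], [-0.0, -0.0, -1.0]]
wrist_force: [0.2, 0.3, -2.3]
width: 0.535
finger_force: 43.9
neck_1 [0.5922 0.0219 0.1   ] 0.86 [69.9 30.3]
neck_1 [ 0.5937 -0.068   0.1   ] 0.82 [250.4  31.8]
pin_left [ 0.5839 -0.0302  0.103 ] 0.76 [174.   50.4]
pin_right [ 0.5863 -0.1101  0.103 ] 0.71 [334.5  49.3]
neck_1 [109.3412 -90.5226   4.8216] 0.86
neck_1 [108.7058  -0.5692   4.8157] 0.82
pin_left [ 99.7474 -38.6062   1.821 ] 0.76
pin_right [100.2888  41.2737   1.8155] 0.71
(array([94.4499, 32.5403,  1.2768,  0.1283]), np.float64(0.6664900781855534))
```

```bash
python3 -m jog '[{"wx":0,"wy":0,"wz":0,"dx":-0.001,"dy":0,"dz":0,"grip":0.048},{"wx":0,"wy":0,"wz":0,"dx":-0.002,"dy":0,"dz":0,"grip":0.0495},{"wx":0,"wy":0,"wz":0,"dx":-0.0035,"dy":0,"dz":0,"grip":0.051},{"wx":0,"wy":0,"wz":0,"dx":-0.005,"dy":0,"dz":0,"grip":0.0525},{"wx":0,"wy":0,"wz":0,"dx":-0.0065,"dy":0,"dz":0,"grip":0.054},{"wx":0,"wy":0,"wz":0,"dx":-0.008,"dy":0,"dz":0,"grip":0.0555},{"wx":0,"wy":0,"wz":0,"dx":-0.0095,"dy":0,"dz":0,"grip":0.057},{"wx":0,"wy":0,"wz":0,"dx":-0.011,"dy":0,"dz":0,"grip":0.0585},{"wx":0,"wy":0,"wz":0,"dx":-0.0125,"dy":0,"dz":0,"grip":0.06},{"wx":0,"wy":0,"wz":0,"dx":-0.014,"dy":0,"dz":0,"grip":0.0615}]'
python3 -m jog '[{"wx":0,"wy":0,"wz":0,"dx":0,"dy":0,"dz":0,"grip":0.0622},{"wx":0,"wy":0,"wz":0,"dx":0,"dy":0,"dz":0,"grip":0.0622},{"wx":0,"wy":0,"wz":0,"dx":0,"dy":0,"dz":0,"grip":0.0622}]'
python3 - <<'E'
from h import *
s=bot.observe();R=s["tcp_rot"]
m,a,o=look([("neck_1",.1),("pin_left",.101),("pin_right",.101),("ring_1",.1)],"wrist",save="n6")
for q in o:
  for P,c,l in o[q]: print(q,s["tcp_rot"].T@(P-s["tcp_pos"])*1e3,c)
cv2.imwrite("pics/n6c.png",cv2.resize(a[0:130,130:390],None,fx=3,fy=3))
E
```

```text
t: 24.15
tcp_pos: [0.471, -0.0716, 0.1053]
tcp_rot: [[1.0, 0.024, 0.0], [0.024, -1.0, -0.0], [0.0, 0.0, -1.0]]
wrist_force: [-0.2, -0.9, -1.3]
width: 0.704
finger_force: 14.1
t: 24.4
tcp_pos: [0.4712, -0.0715, 0.1053]
tcp_rot: [[1.0, 0.024, 0.0], [0.024, -1.0, -0.0], [0.0, 0.0, -1.0]]
wrist_force: [0.8, -0.0, -1.6]
width: 0.711
finger_force: 13.5
neck_1 [ 0.594 -0.069  0.1  ] 0.77 [252.3   0. ]
pin_left [ 0.5713 -0.0419  0.101 ] 0.95 [197.5  48.9]
pin_right [ 0.5738 -0.0987  0.101 ] 0.78 [310.3  46.4]
neck_1 [122.8513   0.389    5.2789] 0.77
pin_left [100.785  -27.2601   4.2767] 0.95
pin_right [101.9701  29.6217   4.2784] 0.78
```

View pics/n6c.png

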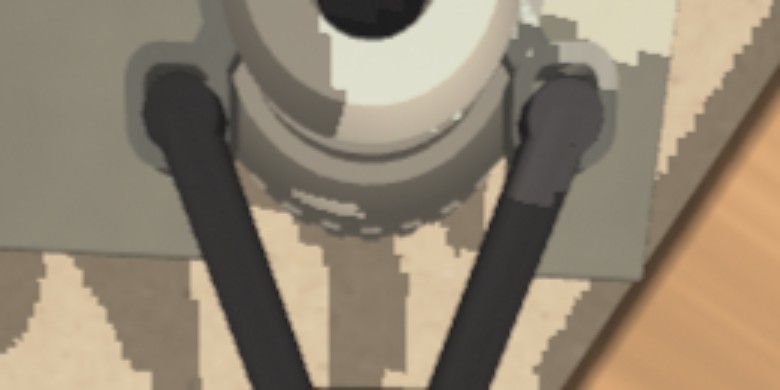

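```bash
python3 -m jog '[{"wx":0,"wy":0,"wz":0,"dx":0,"dy":0,"dz":0,"grip":0.0612},{"wx":0,"wy":0,"wz":0,"dx":0.001,"dy":0,"dz":0,"grip":0.0612},{"wx":0,"wy":0,"wz":0,"dx":0.001,"dy":0,"dz":-0.003,"grip":0.0612},{"wx":0,"wy":0,"wz":0,"dx":0.001,"dy":0,"dz":-0.007,"grip":0.0612},{"wx":0,"wy":0,"wz":0,"dx":0.001,"dy":0,"dz":-0.012,"grip":0.0612}]'
python3 -m jog '[{"wx":0,"wy":0,"wz":0,"dx":0,"dy":0,"dz":-0.008,"grip":0.062},{"wx":0,"wy":0,"wz":0,"dx":-0.005,"dy":0,"dz":-0.025,"grip":0.062},{"wx":0,"wy":0,"wz":0,"dx":-0.02,"dy":0,"dz":-0.05,"grip":0.062},{"wx":0,"wy":0,"wz":0,"dx":-0.02,"dy":0,"dz":-0.08,"grip":0.062},{"wx":0,"wy":0,"wz":0,"dx":-0.02,"dy":0.0,"dz":-0.11,"grip":0.062},{"wx":0,"wy":0,"wz":0,"dx":-0.02,"dy":0.0,"dz":-0.11,"grip":0.062}]'
python3 - <<'E'
from h import *
s=bot.observe()
m,a,o=look([("neck_1",.1),("ring_1",.1),("pin_left",s["tcp_pos"][2]-.0035)],"wrist",save="n7")
m,a,o=look([("ring_1",.02)],"scene",save="n7s")
m,a,o=look([("ring_1",.02)],"side",save="n7t")
print(s["tcp_pos"])
E
```

```text
t: 25.07
tcp_pos: [0.4721, -0.0715, 0.1175]
tcp_rot: [[1.0, 0.024, -0.0], [0.024, -1.0, 0.0], [-0.0, -0.0, -1.0]]
wrist_force: [-0.3, 0.2, -1.4]
width: 0.701
finger_force: 14.1
t: 25.57
tcp_pos: [0.4538, -0.0724, 0.2353]
tcp_rot: [[1.0, 0.024, 0.011], [0.024, -1.0, -0.003], [0.011, 0.003, -1.0]]
wrist_force: [0.4, 0.1, -0.5]
width: 0.711
finger_force: 13.7
neck_1 [ 0.5826 -0.0016  0.1   ] 0.7 [175.6  36.5]
neck_1 [ 0.5941 -0.071   0.1   ] 0.61 [253.4  24.3]
ring_1 [ 0.493  -0.3079  0.1   ] 0.88 [491.2 144.6]
ring_1 [ 0.5786 -0.193   0.1   ] 0.77 [387.9  47. ]
ring_1 [ 0.5352 -0.2541  0.1   ] 0.75 [445.5  98.7]
pin_left [ 0.5555 -0.0415  0.2318] 0.55 [195.   45.6]
ring_1 [ 0.4859 -0.3715  0.02  ] 0.65 [309.7 260.2]
ring_1 [ 0.6    -0.2332  0.02  ] 0.63 [282.  219.8]
ring_1 [ 0.541  -0.3052  0.02  ] 0.57 [295.6 239.5]
ring_1 [ 0.6738 -0.      0.02  ] 0.5 [230.5 185.8]
ring_1 [ 0.6856 -0.2122  0.02  ] 0.62 [240.2 191.4]
ring_1 [ 0.5962 -0.2365  0.02  ] 0.46 [267.  193.4]
ring_1 [ 0.4823 -0.3691  0.02  ] 0.4 [313.4 184.8]
ring_1 [ 0.5328 -0.2903  0.02  ] 0.4 [291.  190.7]
[ 0.4538 -0.0724  0.2353]
```

```bash
python3 -m jog '[{"wx":0,"wy":0,"wz":0.05,"dx":-0.01,"dy":0.03,"dz":0,"grip":0.062},{"wx":0,"wy":0,"wz":0.15,"dx":-0.02,"dy":0.065,"dz":0,"grip":0.062},{"wx":0,"wy":0,"wz":0.25,"dx":-0.035,"dy":0.1,"dz":0,"grip":0.062},{"wx":0,"wy":0,"wz":0.35,"dx":-0.045,"dy":0.135,"dz":0,"grip":0.062},{"wx":0,"wy":0,"wz":0.45,"dx":-0.055,"dy":0.17,"dz":0.01,"grip":0.062},{"wx":0,"wy":0,"wz":0.55,"dx":-0.065,"dy":0.2,"dz":0.02,"grip":0.062},{"wx":0,"wy":0,"wz":0.6,"dx":-0.0755,"dy":0.2285,"dz":0.035,"grip":0.062},{"wx":0,"wy":0,"wz":0.6,"dx":-0.0755,"dy":0.2285,"dz":0.07,"grip":0.062},{"wx":0,"wy":0,"wz":0.6,"dx":-0.0755,"dy":0.2285,"dz":0.1,"grip":0.062},{"wx":0,"wy":0,"wz":0.6,"dx":-0.0755,"dy":0.2285,"dz":0.11,"grip":0.062}]' | head -3
python3 -m jog '[{"wx":0,"wy":0,"wz":0,"dx":0,"dy":0,"dz":0.03,"grip":0.062},{"wx":0,"wy":0,"wz":0,"dx":0,"dy":0,"dz":0.05,"grip":0.062},{"wx":0,"wy":0,"wz":0,"dx":0,"dy":0,"dz":0.06,"grip":0.062},{"wx":0,"wy":0,"wz":0,"dx":0,"dy":0,"dz":0.06,"grip":0.062},{"wx":0,"wy":0,"wz":0,"dx":0,"dy":0,"dz":0.06,"grip":0.062},{"wx":0,"wy":0,"wz":0,"dx":0,"dy":0,"dz":0.06,"grip":0.062}]'
python3 - <<'E'
from h import *
for th in (-38,-33,-28): ringview([.4854,-.3698,np.radians(th)],save="q1")
E
```

```text
t: 26.8
tcp_pos: [0.3797, -0.301, 0.1112]
tcp_rot: [[0.838, -0.546, -0.007], [-0.546, -0.838, 0.006], [-0.009, -0.002, -1.0]]
t: 27.3
tcp_pos: [0.383, -0.3028, 0.0593]
tcp_rot: [[0.839, -0.544, 0.002], [-0.544, -0.839, -0.002], [0.003, 0.0, -1.0]]
wrist_force: [-0.3, -0.7, -0.8]
width: 0.708
finger_force: 13.7
pin_left [ 0.4825 -0.3346  0.0558] 0.8 [196.7  49.2]
pin_right [ 0.4522 -0.3832  0.0558] 0.74 [310.7  46.9]
tcp [ 0.383  -0.3028  0.0593] th -32.990218165452085
pin_left [100.7445 -27.4993   3.7671]
pin_right [101.8399  29.831    3.7955]
ring [ 0.4848 -0.3708] -33.58811146753165 0.234730128610584 eyes tool [array([102.6254, -27.0249]), array([102.0306,  29.972 ])]
pin_left [ 0.4844 -0.3347  0.0556] 0.92 [194.4  45.3]
pin_right [ 0.4519 -0.3839  0.0556] 0.7 [312.   46.4]
tcp [ 0.3829 -0.3028  0.0591] th -33.00550346438117
pin_left [102.537  -28.5812   3.7795]
pin_right [102.0658  30.4422   3.8065]
ring [ 0.4847 -0.3707] -33.689782064121474 0.22090800005274472 eyes tool [array([102.6657, -27.2558]), array([101.9849,  29.7401])]
pin_left [ 0.483  -0.3354  0.0546] 0.71 [197.1  45.9]
pin_right [ 0.4505 -0.384   0.0546] 0.76 [313.6  47.7]
tcp [ 0.3824 -0.3025  0.0581] th -33.012727751505395
pin_left [102.2544 -27.2037   3.625 ]
pin_right [101.4572  31.2767   3.6363]
ring [ 0.4847 -0.3707] -33.99448549657054 0.22382773302958803 eyes tool [array([103.3444, -27.3417]), array([102.3678,  29.6499])]
```

```bash
python3 -m jog '[{"wx":0,"wy":0,"wz":0.01,"dx":0.001,"dy":0,"dz":0.012,"grip":0.062},{"wx":0,"wy":0,"wz":0.01,"dx":0.001,"dy":0,"dz":0.024,"grip":0.062},{"wx":0,"wy":0,"wz":0.01,"dx":0.001,"dy":0,"dz":0.027,"grip":0.062},{"wx":0,"wy":0,"wz":0.01,"dx":0.001,"dy":0,"dz":0.027,"grip":0.062}]' 
python3 -m jog '[{"wx":0,"wy":0,"wz":0,"dx":0,"dy":0,"dz":0.003,"grip":0.062},{"wx":0,"wy":0,"wz":0,"dx":0,"dy":0,"dz":0.006,"grip":0.062},{"wx":0,"wy":0,"wz":0,"dx":0,"dy":0,"dz":0.006,"grip":0.062}]'
python3 - <<'E'
from h import *
m,a=ringview([.4847,-.3707,np.radians(-34)],save="q2");print(bot.observe()["wrist_force"])
E
```

```text
t: 28.08
tcp_pos: [0.3818, -0.3017, 0.0276]
tcp_rot: [[0.833, -0.553, -0.003], [-0.553, -0.833, 0.003], [-0.004, -0.001, -1.0]]
wrist_force: [-0.0, 0.1, -0.5]
width: 0.71
finger_force: 13.7
t: 28.33
tcp_pos: [0.383, -0.3029, 0.024]
tcp_rot: [[0.833, -0.553, 0.0], [-0.553, -0.833, -0.0], [0.0, 0.0, -1.0]]
wrist_force: [-0.2, 0.5, -0.6]
width: 0.709
finger_force: 13.7
pin_left [ 0.4835 -0.3347  0.0205] 0.76 [193.4  47.9]
pin_right [ 0.4522 -0.3841  0.0205] 0.78 [310.   45.3]
tcp [ 0.383  -0.3029  0.024 ] th -33.59138107180625
pin_left [101.3037 -29.1215   3.5318]
pin_right [102.5347  29.3562   3.534 ]
ring [ 0.4848 -0.3707] -33.2407240159727 0.22895254756177563 eyes tool [array([102.0954, -28.1704]), array([102.4442,  28.8285])]
[ 0.4389  0.2299 -1.327 ]
```

```bash
python3 -m jog '[{"wx":0,"wy":0,"wz":0,"dx":0,"dy":0,"dz":0,"grip":0.060},{"wx":0,"wy":0,"wz":0,"dx":0.001,"dy":0,"dz":0,"grip":0.058},{"wx":0,"wy":0,"wz":0,"dx":0.002,"dy":0,"dz":0,"grip":0.056},{"wx":0,"wy":0,"wz":0,"dx":0.003,"dy":0,"dz":0,"grip":0.054},{"wx":0,"wy":0,"wz":0,"dx":0.004,"dy":0,"dz":0,"grip":0.052},{"wx":0,"wy":0,"wz":0,"dx":0.006,"dy":0,"dz":0,"grip":0.05},{"wx":0,"wy":0,"wz":0,"dx":0.007,"dy":0,"dz":0,"grip":0.048},{"wx":0,"wy":0,"wz":0,"dx":0.008,"dy":0,"dz":0,"grip":0.046},{"wx":0,"wy":0,"wz":0,"dx":0.009,"dy":0,"dz":0,"grip":0.045},{"wx":0,"wy":0,"wz":0,"dx":0.01,"dy":0,"dz":0,"grip":0.044}]' 45
python3 -m jog '[{"wx":0,"wy":0,"wz":0,"dx":0,"dy":0,"dz":0,"grip":0.044},{"wx":0,"wy":0,"wz":0,"dx":0,"dy":0,"dz":0,"grip":0.044},{"wx":0,"wy":0,"wz":0,"dx":0,"dy":0,"dz":0,"grip":0.044},{"wx":0,"wy":0,"wz":0,"dx":0,"dy":0,"dz":-0.005,"grip":0.044},{"wx":0,"wy":0,"wz":0,"dx":0,"dy":0,"dz":-0.015,"grip":0.044},{"wx":0,"wy":0,"wz":0,"dx":0,"dy":0,"dz":-0.03,"grip":0.044},{"wx":0,"wy":0,"wz":0,"dx":0,"dy":0,"dz":-0.05,"grip":0.044},{"wx":0,"wy":0,"wz":0,"dx":0,"dy":0,"dz":-0.08,"grip":0.044},{"wx":0,"wy":0,"wz":0,"dx":0,"dy":0,"dz":-0.11,"grip":0.044},{"wx":0,"wy":0,"wz":0,"dx":0,"dy":0,"dz":-0.11,"grip":0.044}]'
python3 - <<'E'
from h import *
bot.capture("wrist");bot.capture("wrist")
s=bot.observe();z=s["tcp_pos"][2]-.0035
m,a,o=look([("pin_left",z),("pin_right",z),("ring_1",z)],"wrist",save="q3")
r=fitspread(m,a,s,[114,-1,0],.0045);print("ring in tool: x,left,yaw,turn",r[0],r[1],s["tcp_pos"],s["wrist_force"],s["width"])
delta([.485-.05,.02+.03,.25],-89)
E
```

```text
t: 29.32
tcp_pos: [0.3877, -0.3039, 0.0237]
tcp_rot: [[0.834, -0.552, -0.01], [-0.552, -0.834, 0.011], [-0.014, -0.003, -1.0]]
wrist_force: [-20.9, 19.4, 15.7]
width: 0.532
finger_force: 46.9
t: 30.15
tcp_pos: [0.3938, -0.3106, 0.1422]
tcp_rot: [[0.833, -0.553, 0.009], [-0.553, -0.833, -0.008], [0.012, 0.002, -1.0]]
wrist_force: [1.4, -0.4, 0.1]
width: 0.532
finger_force: 43.9
pin_left [ 0.4981 -0.3325  0.1328] 0.84 [173.6  48.6]
pin_right [ 0.4518 -0.4006  0.1328] 0.81 [336.9  50.5]
ring in tool: x,left,yaw,turn [112.6095  -1.223    0.0086   0.2383] 0.3893526353348965 [ 0.3922 -0.3092  0.1363] [-0.1193  0.9921 -2.2491] 0.5301786834236947
t 30.45 tcp [ 0.3907 -0.3078  0.1323] shift mm [-161.4014 -322.6028 -117.0433]
 turn [-0.0013  0.0028 -0.6038] j6 81.44210582035971
 turn [0.0036 0.0017 2.5378] j6 81.44210582035971
```

```bash
python3 -m jog '[{"wx":0,"wy":0,"wz":0,"dx":-0.003,"dy":-0.01,"dz":-0.03,"grip":0.044},{"wx":0,"wy":0,"wz":-0.05,"dx":-0.01,"dy":-0.03,"dz":-0.06,"grip":0.044},{"wx":0,"wy":0,"wz":-0.12,"dx":-0.02,"dy":-0.065,"dz":-0.08,"grip":0.044},{"wx":0,"wy":0,"wz":-0.2,"dx":-0.03,"dy":-0.1,"dz":-0.09,"grip":0.044},{"wx":0,"wy":0,"wz":-0.28,"dx":-0.043,"dy":-0.135,"dz":-0.09,"grip":0.044},{"wx":0,"wy":0,"wz":-0.36,"dx":-0.055,"dy":-0.17,"dz":-0.09,"grip":0.044},{"wx":0,"wy":0,"wz":-0.44,"dx":-0.067,"dy":-0.21,"dz":-0.09,"grip":0.044},{"wx":0,"wy":0,"wz":-0.52,"dx":-0.08,"dy":-0.245,"dz":-0.09,"grip":0.044},{"wx":0,"wy":0,"wz":-0.58,"dx":-0.09,"dy":-0.28,"dz":-0.09,"grip":0.044},{"wx":0,"wy":0,"wz":-0.61,"dx":-0.1,"dy":-0.31,"dz":-0.09,"grip":0.044}]' | head -3
python3 -m jog '[{"wx":0,"wy":0,"wz":0,"dx":0,"dy":-0.01,"dz":0.01,"grip":0.044},{"wx":0,"wy":0,"wz":0,"dx":0,"dy":-0.01,"dz":0.03,"grip":0.044},{"wx":0,"wy":0,"wz":0,"dx":0,"dy":-0.01,"dz":0.045,"grip":0.044},{"wx":0,"wy":0,"wz":0,"dx":0,"dy":-0.01,"dz":0.055,"grip":0.044},{"wx":0,"wy":0,"wz":0,"dx":0,"dy":-0.01,"dz":0.055,"grip":0.044},{"wx":0,"wy":0,"wz":0,"dx":0,"dy":-0.01,"dz":0.055,"grip":0.044},{"wx":0,"wy":0,"wz":0,"dx":0,"dy":-0.01,"dz":0.055,"grip":0.044}]'
python3 - <<'E'
from h import *
for k in range(3):
    m,a,o=look([("neck_1",.1)],"wrist",save="n8")
    s=bot.observe()
    for P,c,l in o["neck_1"]: print("  tool",s["tcp_rot"].T@(P-s["tcp_pos"])*1e3)
delta([.4832,.0193,.157],-88.6)
E
```

```text
t: 31.28
tcp_pos: [0.4794, 0.0077, 0.2228]
tcp_rot: [[1.0, 0.028, -0.002], [0.028, -1.0, 0.0], [-0.002, -0.0, -1.0]]
t: 31.87
tcp_pos: [0.4794, 0.0148, 0.1699]
tcp_rot: [[1.0, 0.023, 0.001], [0.023, -1.0, -0.0], [0.001, 0.0, -1.0]]
wrist_force: [0.6, 0.3, -1.5]
width: 0.528
finger_force: 43.9
neck_1 [ 0.5952 -0.068   0.1   ] 0.8 [373.8  42.6]
neck_1 [0.5923 0.022  0.1   ] 0.7 [245.1  43.8]
neck_1 [ 0.5893 -0.0411  0.1   ] 0.17 [334.5  50.8]
  tool [113.4045  85.592   70.7314]
  tool [112.6088  -4.4605  70.7157]
  tool [108.1104  58.5028  70.7167]
neck_1 [ 0.5951 -0.0687  0.1   ] 0.97 [374.5  43.5]
neck_1 [0.5915 0.0224 0.1   ] 0.66 [244.6  45.7]
  tool [113.3765  86.431   70.489 ]
  tool [111.9346  -4.8009  70.4753]
neck_1 [0.5935 0.0208 0.1   ] 0.92 [247.2  42.6]
neck_1 [ 0.5936 -0.0694  0.1   ] 0.68 [375.5  45.8]
  tool [114.0054  -2.998   70.0261]
  tool [111.9736  87.185   70.031 ]
t 32.17 tcp [0.4795 0.0151 0.1699] shift mm [ 3.7993 -4.0829 12.9056]
 turn [ 0.0001 -0.0011 -0.0009] j6 86.39432358791116
 turn [-0.0017 -0.0001  3.1407] j6 86.39432358791116
```

```bash
python3 -m jog '[{"wx":0,"wy":0,"wz":0,"dx":0.004,"dy":-0.0046,"dz":0,"grip":0.044},{"wx":0,"wy":0,"wz":0,"dx":0.004,"dy":-0.0046,"dz":0.01,"grip":0.044},{"wx":0,"wy":0,"wz":0,"dx":0.004,"dy":-0.0046,"dz":0.025,"grip":0.044},{"wx":0,"wy":0,"wz":0,"dx":0.004,"dy":-0.0046,"dz":0.038,"grip":0.044},{"wx":0,"wy":0,"wz":0,"dx":0.004,"dy":-0.0046,"dz":0.045,"grip":0.044},{"wx":0,"wy":0,"wz":0,"dx":0.004,"dy":-0.0046,"dz":0.049,"grip":0.044},{"wx":0,"wy":0,"wz":0,"dx":0.004,"dy":-0.0046,"dz":0.052,"grip":0.044},{"wx":0,"wy":0,"wz":0,"dx":0.004,"dy":-0.0046,"dz":0.052,"grip":0.044}]'
python3 - <<'E'
from h import *
for k in range(2):
    s=bot.observe();m,a,o=look([("neck_1",.1)],"wrist",save="n9")
    for P,c,l in o["neck_1"]: print("  tool",s["tcp_rot"].T@(P-s["tcp_pos"])*1e3,s["wrist_force"])
E
```

```text
t: 32.83
tcp_pos: [0.4831, 0.0199, 0.1169]
tcp_rot: [[1.0, 0.024, -0.0], [0.024, -1.0, -0.0], [-0.0, 0.0, -1.0]]
wrist_force: [0.5, -0.0, -1.4]
width: 0.531
finger_force: 43.9
neck_1 [ 0.5947 -0.0693  0.1   ] 0.78 [422.8  34.9]
neck_1 [0.5941 0.0204 0.1   ] 0.66 [255.6  31.6]
  tool [109.4533  91.8575  16.8978] [ 0.5001 -0.0156 -1.4281]
  tool [111.0112   2.1556  16.8954] [ 0.5001 -0.0156 -1.4281]
neck_1 [ 0.5934 -0.0693  0.1   ] 0.9 [421.3  38.3]
neck_1 [0.5933 0.0214 0.1   ] 0.74 [253.8  34.1]
  tool [107.9445  91.8083  17.8993] [ 0.0928 -0.7121 -1.9762]
  tool [109.961    1.1972  17.897 ] [ 0.0928 -0.7121 -1.9762]
```

```bash
python3 -m jog '[{"wx":0,"wy":0,"wz":0,"dx":0.001,"dy":0,"dz":0.003,"grip":0.044},{"wx":0,"wy":0,"wz":0,"dx":0.001,"dy":0,"dz":0.006,"grip":0.044},{"wx":0,"wy":0,"wz":0,"dx":0.001,"dy":0,"dz":0.009,"grip":0.044},{"wx":0,"wy":0,"wz":0,"dx":0.001,"dy":0,"dz":0.0115,"grip":0.044},{"wx":0,"wy":0,"wz":0,"dx":0.001,"dy":0,"dz":0.0125,"grip":0.044},{"wx":0,"wy":0,"wz":0,"dx":0.001,"dy":0,"dz":0.0125,"grip":0.044}]'
python3 - <<'E'
from h import *
s=bot.observe();m,a,o=look([("neck_1",.1),("pin_left",.1015),("pin_right",.1015)],"wrist",save="n10")
for q in o:
    for P,c,l in o[q]: print("  tool",s["tcp_rot"].T@(P-s["tcp_pos"])*1e3,s["wrist_force"])
E
```

```text
t: 33.53
tcp_pos: [0.4838, 0.02, 0.1043]
tcp_rot: [[1.0, 0.024, -0.001], [0.024, -1.0, 0.0], [-0.001, -0.0, -1.0]]
wrist_force: [-0.2, -0.4, -0.4]
width: 0.532
finger_force: 43.9
neck_1 [ 0.5946 -0.0696  0.1   ] 0.76 [437.   31.8]
neck_1 [0.5919 0.023  0.1   ] 0.64 [250.6  32.7]
pin_left [0.5824 0.0623 0.1015] 0.81 [171.8  51. ]
pin_right [ 0.5845 -0.0195  0.1015] 0.93 [335.1  50.6]
  tool [108.6413  92.2406   4.1511] [-0.1573 -0.4315 -0.409 ]
  tool [108.1932  -0.4216   4.1592] [-0.1573 -0.4315 -0.409 ]
  tool [ 99.5935 -39.8887   2.6717] [-0.1573 -0.4315 -0.409 ]
  tool [99.8152 41.8844  2.6647] [-0.1573 -0.4315 -0.409 ]
```

Same as the first placement; let the ring close while drawing back, then lift off.

```bash
python3 -m jog '[{"wx":0,"wy":0,"wz":0,"dx":-0.001,"dy":0,"dz":0,"grip":0.048},{"wx":0,"wy":0,"wz":0,"dx":-0.002,"dy":0,"dz":0,"grip":0.0495},{"wx":0,"wy":0,"wz":0,"dx":-0.0035,"dy":0,"dz":0,"grip":0.051},{"wx":0,"wy":0,"wz":0,"dx":-0.005,"dy":0,"dz":0,"grip":0.0525},{"wx":0,"wy":0,"wz":0,"dx":-0.0065,"dy":0,"dz":0,"grip":0.054},{"wx":0,"wy":0,"wz":0,"dx":-0.008,"dy":0,"dz":0,"grip":0.0555},{"wx":0,"wy":0,"wz":0,"dx":-0.0095,"dy":0,"dz":0,"grip":0.057},{"wx":0,"wy":0,"wz":0,"dx":-0.011,"dy":0,"dz":0,"grip":0.0585},{"wx":0,"wy":0,"wz":0,"dx":-0.0125,"dy":0,"dz":0,"grip":0.06},{"wx":0,"wy":0,"wz":0,"dx":-0.014,"dy":0,"dz":0,"grip":0.0615}]'
python3 -m jog '[{"wx":0,"wy":0,"wz":0,"dx":0,"dy":0,"dz":0,"grip":0.0622},{"wx":0,"wy":0,"wz":0,"dx":0,"dy":0,"dz":0,"grip":0.0622},{"wx":0,"wy":0,"wz":0,"dx":0,"dy":0,"dz":0,"grip":0.0622}]'
python3 - <<'E'
from h import *
s=bot.observe();R=s["tcp_rot"]
m,a,o=look([("neck_1",.1),("pin_left",.101),("pin_right",.101),("ring_1",.1)],"wrist",save="n11")
for q in o:
  for P,c,l in o[q]: print(q,s["tcp_rot"].T@(P-s["tcp_pos"])*1e3,c)
# compare with the first placement's picture
b=cv2.imread("pics/n6.png");A=cv2.cvtColor(a,6)[0:60,160:350];B=cv2.cvtColor(b,6)[0:60,160:350]
print("corr",cv2.matchTemplate(A[4:-4,6:-6],B,cv2.TM_CCOEFF_NORMED).max())
E
```

```text
t: 34.57
tcp_pos: [0.4699, 0.0198, 0.1048]
tcp_rot: [[1.0, 0.024, -0.0], [0.024, -1.0, 0.0], [-0.0, -0.0, -1.0]]
wrist_force: [2.7, 0.3, -1.3]
width: 0.698
finger_force: 13.8
t: 34.82
tcp_pos: [0.47, 0.0196, 0.1047]
tcp_rot: [[1.0, 0.024, -0.0], [0.024, -1.0, -0.0], [-0.0, 0.0, -1.0]]
wrist_force: [-0.2, 0.0, -1.1]
width: 0.712
finger_force: 12.9
neck_1 [ 0.5938 -0.0689  0.1   ] 0.56 [439.5   2.4]
pin_left [0.5707 0.05   0.101 ] 0.91 [195.9  47.4]
pin_right [ 0.5724 -0.0094  0.101 ] 0.82 [314.2  46.9]
neck_1 [121.694   91.4661   4.7096] 0.56
pin_left [101.3842 -27.935    3.7055] 0.91
pin_right [101.6442  31.4824   3.7102] 0.82
corr 0.9513172
```

```bash
python3 -m jog '[{"wx":0,"wy":0,"wz":0,"dx":0,"dy":0,"dz":0,"grip":0.0612},{"wx":0,"wy":0,"wz":0,"dx":0.001,"dy":0,"dz":0,"grip":0.0612},{"wx":0,"wy":0,"wz":0,"dx":0.001,"dy":0,"dz":-0.003,"grip":0.0612},{"wx":0,"wy":0,"wz":0,"dx":0.001,"dy":0,"dz":-0.007,"grip":0.0612},{"wx":0,"wy":0,"wz":0,"dx":0.001,"dy":0,"dz":-0.012,"grip":0.0612}]'
python3 -m jog '[{"wx":0,"wy":0,"wz":0,"dx":0,"dy":0,"dz":-0.008,"grip":0.062},{"wx":0,"wy":0,"wz":0,"dx":-0.005,"dy":0,"dz":-0.025,"grip":0.062},{"wx":0,"wy":0,"wz":0,"dx":-0.01,"dy":-0.03,"dz":-0.05,"grip":0.062},{"wx":0,"wy":0,"wz":0,"dx":-0.01,"dy":-0.06,"dz":-0.08,"grip":0.062},{"wx":0,"wy":0,"wz":0,"dx":-0.01,"dy":-0.09,"dz":-0.11,"grip":0.062},{"wx":0,"wy":0,"wz":0,"dx":-0.01,"dy":-0.11,"dz":-0.11,"grip":0.062},{"wx":0,"wy":0,"wz":0,"dx":-0.01,"dy":-0.11,"dz":-0.11,"grip":0.062},{"wx":0,"wy":0,"wz":0,"dx":-0.01,"dy":-0.11,"dz":-0.11,"grip":0.062}]'
python3 - <<'E'
from h import *
bot.capture("wrist");bot.capture("wrist")
s=bot.observe()
m,a,o=look([("ring_1",.1),("neck_1",.1),("ring_1_l",.1)],"wrist",save="v1")
# edge score: does a ring template at each neck match, for turn and height
g=cv2.cvtColor(a,6);E=cv2.GaussianBlur(cv2.Canny(g,40,100).astype(float),(0,0),1.2)
def sc(p,z0):
    t=0;n=0
    for q,z,v in ringpolys(*p[:3],z0,p[3]):
        q=np.vstack([np.linspace(q[i],q[(i+1)%len(q)],6) for i in range(len(q))]) if len(q)==4 else q
        if len(q)>100: continue
        uv=np.round(proj(m,np.c_[q,np.full(len(q),z)])).astype(int)
        for u,w in uv:
            if 0<=u<512 and 0<=w<384: t+=E[w,u]
            n+=1
    return t/n
for nx,ny in ((.5943,-.0695),(.5927,.0209)):
    r=[]
    for dx in np.arange(-6,7,1):
     for dy in np.arange(-6,7,1):
      for tn in (0,.03,.06,.1,.15,.2,.25):
       for th in (-2,1.4,5):
        r.append((sc([nx+dx/1e3,ny+dy/1e3,np.radians(th),tn],.1),dx,dy,tn,th))
    r.sort(reverse=True);print([tuple(np.round(x,2)) for x in r[:5]])
print(s["tcp_pos"])
E
```

```text
t: 35.48
tcp_pos: [0.471, 0.0197, 0.117]
tcp_rot: [[1.0, 0.024, -0.0], [0.024, -1.0, 0.0], [-0.0, -0.0, -1.0]]
wrist_force: [-0.5, 0.2, -0.7]
width: 0.698
finger_force: 14.1
t: 36.15
tcp_pos: [0.4586, 0.1301, 0.2277]
tcp_rot: [[1.0, 0.026, 0.001], [0.026, -1.0, -0.0], [0.001, 0.0, -1.0]]
wrist_force: [-0.3, 0.6, -1.6]
width: 0.709
finger_force: 13.7
neck_1 [0.5936 0.0197 0.1   ] 0.93 [382.4  29.3]
neck_1 [ 0.597  -0.0674  0.1   ] 0.78 [484.1  27.6]Traceback (most recent call last):
  File "<stdin>", line 4, in <module>
  File "h.py", line 30, in look
    out[q]=[(at(m,d["location"],z),d["conf"],d["location"]) for d in bot.pinpoint(cam,q)]
                                                                     ~~~~~~~~~~~~^^^^^^^
ValueError: it knows: board, bracket, espresso_cup, holster, neck, pin_left, pin_right, pliers, pliers_grip, ring, salt_shaker
```

Run:
```python
from h import *
s=bot.observe()
m,a,o=look([("ring_1",.1),("neck_1",.1)],"wrist",save="v1")
g=cv2.cvtColor(a,6);E=cv2.GaussianBlur(cv2.Canny(g,30,80).astype(float),(0,0),1.0)
def sc(p,z0):
    t=0;n=0
    for q,z,v in ringpolys(*p[:3],z0,p[3]):
        q=np.vstack([np.linspace(q[i],q[(i+1)%len(q)],8) for i in range(len(q))]) if len(q)==4 else q
        if len(q)>100: continue
        uv=np.round(proj(m,np.c_[q,np.full(len(q),z)])).astype(int)
        for u,w in uv:
            if 0<=u<512 and 0<=w<384: t+=E[w,u]
            n+=1
    return t/n
for nx,ny in ((.5943,-.0695),(.5927,.0209)):
    r=[]
    for dx in np.arange(-5,6,1):
     for dy in np.arange(-4,5,1):
      for tn in (0,.03,.06,.1,.15,.2,.25):
        r.append((sc([nx+dx/1e3,ny+dy/1e3,np.radians(1.4),tn],.1),dx,dy,tn))
    r.sort(reverse=True);print([tuple(np.round(x,2).tolist()) for x in r[:6]])
print(s["tcp_pos"]);delta([.42,0.0,.06],-90)
```

```text
neck_1 [0.5915 0.0208 0.1   ] 0.96 [380.3  31.7]
neck_1 [ 0.5942 -0.0722  0.1   ] 0.76 [488.6  30.9]
[(43.06, 1.0, 1.0, 0.0), (42.58, 2.0, 1.0, 0.0), (42.37, 1.0, 0.0, 0.03), (42.36, 0.0, -3.0, 0.1), (42.05, 1.0, -2.0, 0.06), (42.01, 2.0, -2.0, 0.0)]
[(82.19, 3.0, -2.0, 0.0), (81.32, 3.0, 1.0, 0.0), (80.67, 2.0, -1.0, 0.03), (79.33, 2.0, 1.0, 0.06), (78.56, 3.0, 0.0, 0.0), (78.15, 3.0, -1.0, 0.03)]
[0.4583 0.1284 0.226 ]
t 36.55 tcp [0.4585 0.1287 0.2264] shift mm [-41.2576 127.79   166.4393]
 turn [0.0002 0.0006 0.0226] j6 100.29670021651124
 turn [-0.001   0.0003 -3.119 ] j6 100.29670021651124
```

```bash
python3 -m jog '[{"wx":0,"wy":0,"wz":0,"dx":-0.01,"dy":0.03,"dz":0,"grip":0.062},{"wx":0,"wy":0,"wz":0,"dx":-0.025,"dy":0.065,"dz":0.02,"grip":0.062},{"wx":0,"wy":0,"wz":0.02,"dx":-0.04,"dy":0.1,"dz":0.04,"grip":0.062},{"wx":0,"wy":0,"wz":0.02,"dx":-0.041,"dy":0.128,"dz":0.06,"grip":0.062},{"wx":0,"wy":0,"wz":0.02,"dx":-0.041,"dy":0.128,"dz":0.095,"grip":0.062},{"wx":0,"wy":0,"wz":0.02,"dx":-0.041,"dy":0.128,"dz":0.13,"grip":0.062},{"wx":0,"wy":0,"wz":0.02,"dx":-0.041,"dy":0.128,"dz":0.165,"grip":0.062},{"wx":0,"wy":0,"wz":0.02,"dx":-0.041,"dy":0.128,"dz":0.19,"grip":0.062},{"wx":0,"wy":0,"wz":0.02,"dx":-0.041,"dy":0.128,"dz":0.205,"grip":0.062},{"wx":0,"wy":0,"wz":0.02,"dx":-0.041,"dy":0.128,"dz":0.205,"grip":0.062}]'
python3 -m jog '[{"wx":0,"wy":0,"wz":0,"dx":0,"dy":0,"dz":0,"grip":0.062},{"wx":0,"wy":0,"wz":0,"dx":0,"dy":0,"dz":0,"grip":0.062}]'
```

```text
t: 37.38
tcp_pos: [0.4176, 0.0003, 0.0174]
tcp_rot: [[1.0, 0.003, -0.008], [0.003, -1.0, 0.001], [-0.008, -0.001, -1.0]]
wrist_force: [-0.6, 0.8, -1.5]
width: 0.711
finger_force: 13.7
t: 37.55
tcp_pos: [0.4214, 0.0003, 0.0233]
tcp_rot: [[1.0, 0.004, 0.002], [0.004, -1.0, -0.0], [0.002, 0.0, -1.0]]
wrist_force: [-0.5, -0.4, -1.7]
width: 0.71
finger_force: 13.7
```

```bash
python3 -m jog '[{"wx":0,"wy":0,"wz":0,"dx":0,"dy":0,"dz":0.006,"grip":0.062},{"wx":0,"wy":0,"wz":0,"dx":0,"dy":0,"dz":0.011,"grip":0.062},{"wx":0,"wy":0,"wz":0,"dx":0,"dy":0,"dz":0.015,"grip":0.062},{"wx":0,"wy":0,"wz":0,"dx":0,"dy":0,"dz":0.016,"grip":0.062},{"wx":0,"wy":0,"wz":0,"dx":0,"dy":0,"dz":0.016,"grip":0.062},{"wx":0,"wy":0,"wz":0,"dx":0,"dy":0,"dz":0.016,"grip":0.062}]'
```

```text
t: 38.05
tcp_pos: [0.4209, 0.0005, 0.0063]
tcp_rot: [[1.0, 0.004, 0.001], [0.004, -1.0, -0.0], [0.001, 0.0, -1.0]]
wrist_force: [0.2, -0.5, 2.7]
width: 0.707
finger_force: 13.7
```

```bash
python3 -m jog '[{"wx":0,"wy":0,"wz":0,"dx":0,"dy":0,"dz":0,"grip":0.066},{"wx":0,"wy":0,"wz":0,"dx":0,"dy":0,"dz":0,"grip":0.072},{"wx":0,"wy":0,"wz":0,"dx":0,"dy":0,"dz":0,"grip":0.08},{"wx":0,"wy":0,"wz":0,"dx":0,"dy":0,"dz":0,"grip":0.087},{"wx":0,"wy":0,"wz":0,"dx":0,"dy":0,"dz":0,"grip":0.087},{"wx":0,"wy":0,"wz":0,"dx":0,"dy":0,"dz":-0.03,"grip":0.087},{"wx":0,"wy":0,"wz":0,"dx":0,"dy":0,"dz":-0.07,"grip":0.087},{"wx":0,"wy":0,"wz":0,"dx":0,"dy":0,"dz":-0.11,"grip":0.087},{"wx":0,"wy":0,"wz":0,"dx":0,"dy":0,"dz":-0.15,"grip":0.087},{"wx":0,"wy":0,"wz":0,"dx":0.04,"dy":0,"dz":-0.17,"grip":0.087}]' | head -3
python3 -m jog '[{"wx":0,"wy":0,"wz":-1.2,"dx":0,"dy":0,"dz":0,"grip":0.08},{"wx":0,"wy":0,"wz":-1.2,"dx":0,"dy":0,"dz":0,"grip":0.08},{"wx":0,"wy":0,"wz":-1.2,"dx":0,"dy":0,"dz":0,"grip":0.08},{"wx":0,"wy":0,"wz":-1.2,"dx":0,"dy":0,"dz":0,"grip":0.08},{"wx":0,"wy":0,"wz":-1.2,"dx":0,"dy":0,"dz":0,"grip":0.08},{"wx":0,"wy":0,"wz":-1.2,"dx":0,"dy":0,"dz":0,"grip":0.08},{"wx":0,"wy":0,"wz":-1.2,"dx":0,"dy":0,"dz":0,"grip":0.08},{"wx":0,"wy":0,"wz":-1.2,"dx":0,"dy":0,"dz":0,"grip":0.08},{"wx":0,"wy":0,"wz":-1.2,"dx":0,"dy":0,"dz":0,"grip":0.08},{"wx":0,"wy":0,"wz":-1.2,"dx":0,"dy":0,"dz":0,"grip":0.08}]' >/dev/null
python3 -m jog '[{"wx":0,"wy":0,"wz":-1.2,"dx":0,"dy":0,"dz":0,"grip":0.08},{"wx":0,"wy":0,"wz":-1.2,"dx":0,"dy":0,"dz":0,"grip":0.08},{"wx":0,"wy":0,"wz":-1.2,"dx":0,"dy":0,"dz":0,"grip":0.08},{"wx":0,"wy":0,"wz":-1.2,"dx":0,"dy":0,"dz":0,"grip":0.08},{"wx":0,"wy":0,"wz":-1.2,"dx":0,"dy":0,"dz":0,"grip":0.08},{"wx":0,"wy":0,"wz":-1.2,"dx":0,"dy":0,"dz":0,"grip":0.08},{"wx":0,"wy":0,"wz":-1.2,"dx":0,"dy":0,"dz":0,"grip":0.08},{"wx":0,"wy":0,"wz":-1.2,"dx":0,"dy":0,"dz":0,"grip":0.08},{"wx":0,"wy":0,"wz":-1.2,"dx":0,"dy":0,"dz":0,"grip":0.08},{"wx":0,"wy":0,"wz":-1.2,"dx":0,"dy":0,"dz":0,"grip":0.08}]' >/dev/null
python3 -m jog '[{"wx":0,"wy":0,"wz":-0.74,"dx":0,"dy":0,"dz":0,"grip":0.06},{"wx":0,"wy":0,"wz":-0.74,"dx":0,"dy":0,"dz":0,"grip":0.06},{"wx":0,"wy":0,"wz":-0.74,"dx":0,"dy":0,"dz":0,"grip":0.06},{"wx":0,"wy":0,"wz":-0.74,"dx":0,"dy":0,"dz":0,"grip":0.06},{"wx":0,"wy":0,"wz":-0.74,"dx":0,"dy":0,"dz":0,"grip":0.06},{"wx":0,"wy":0,"wz":-0.74,"dx":0,"dy":0,"dz":0,"grip":0.06},{"wx":0,"wy":0,"wz":-0.74,"dx":0,"dy":0,"dz":0,"grip":0.06}]'
python3 - <<'E'
from h import *
bot.capture("wrist")
for k in range(2): look([("pliers",0.0),("pin_left",.001),("pin_right",.001),("holster",0),("espresso_cup",0)],"wrist",save="w1")
delta([.4625,-.0006,.05],90.2)
E
```

```text
t: 38.88
tcp_pos: [0.4572, 0.0006, 0.1833]
tcp_rot: [[1.0, 0.004, 0.011], [0.004, -1.0, -0.001], [0.011, 0.001, -1.0]]
t: 41.13
tcp_pos: [0.4578, 0.0006, 0.1742]
tcp_rot: [[-1.0, -0.006, -0.0], [-0.006, 1.0, -0.0], [0.0, -0.0, -1.0]]
wrist_force: [-0.4, 0.5, 0.5]
width: 0.682
finger_force: 0.0
pliers [ 0.4603 -0.0039  0.    ] 0.91 [248.2 170.2]
pin_left [0.5279 0.0282 0.001 ] 0.94 [275.2 225.4]
pin_left [0.4315 0.1835 0.001 ] 0.67 [417.4 145.2]
pin_right [ 0.5229 -0.0287  0.001 ] 0.74 [227.6 221.5]
holster [0.4325 0.186  0.    ] 0.86 [419.  145.9]
espresso_cup [ 0.3827 -0.1534  0.    ] 0.71 [107.5  99.1]
pliers [0.4604 0.0031 0.    ] 0.94 [254.4 170.2]
pin_left [0.5258 0.0278 0.001 ] 0.56 [274.8 223.7]
pin_right [ 0.5248 -0.0259  0.001 ] 0.72 [229.9 222.9]
pin_right [ 0.3854 -0.1507  0.001 ] 0.66 [110.1 101.6]
holster [0.4343 0.1856 0.    ] 0.85 [418.4 147.6]
espresso_cup [ 0.3848 -0.1507  0.    ] 0.56 [110.4 101. ]
t 41.78 tcp [0.4578 0.0006 0.1744] shift mm [ -4.6738  -1.256  124.4108]
 turn [ 0.0001  0.     -0.0016] j6 -94.29134649936458
 turn [ 0.     -0.0001  3.14  ] j6 -94.29134649936458
```

```bash
python3 -m jog '[{"wx":0,"wy":0,"wz":0,"dx":-0.005,"dy":-0.0005,"dz":0.04,"grip":0.055},{"wx":0,"wy":0,"wz":0,"dx":-0.005,"dy":-0.0005,"dz":0.08,"grip":0.055},{"wx":0,"wy":0,"wz":0,"dx":-0.005,"dy":-0.0005,"dz":0.115,"grip":0.055},{"wx":0,"wy":0,"wz":0,"dx":-0.005,"dy":-0.0005,"dz":0.14,"grip":0.055},{"wx":0,"wy":0,"wz":0,"dx":-0.005,"dy":-0.0005,"dz":0.16,"grip":0.055},{"wx":0,"wy":0,"wz":0,"dx":-0.005,"dy":-0.0005,"dz":0.17,"grip":0.055},{"wx":0,"wy":0,"wz":0,"dx":-0.005,"dy":-0.0005,"dz":0.17,"grip":0.055},{"wx":0,"wy":0,"wz":0,"dx":-0.005,"dy":-0.0005,"dz":0.17,"grip":0.055}]' 
python3 -m jog '[{"wx":0,"wy":0,"wz":0,"dx":0,"dy":0,"dz":0,"grip":0.025},{"wx":0,"wy":0,"wz":0,"dx":0,"dy":0,"dz":0,"grip":0.025},{"wx":0,"wy":0,"wz":0,"dx":0,"dy":0,"dz":0,"grip":0.025},{"wx":0,"wy":0,"wz":0,"dx":0,"dy":0,"dz":0,"grip":0.025},{"wx":0,"wy":0,"wz":0,"dx":0,"dy":0,"dz":0,"grip":0.025},{"wx":0,"wy":0,"wz":0,"dx":0,"dy":0,"dz":0,"grip":0.025}]' 45
python3 - <<'E'
from h import *
s=bot.observe();look([("pliers",0.0),("pin_left",.001),("pin_right",.001)],"wrist",save="w2");delta([.463,0,.003])
E
```

```text
t: 42.45
tcp_pos: [0.4631, 0.0001, 0.0051]
tcp_rot: [[-1.0, -0.002, 0.0], [-0.002, 1.0, -0.0], [-0.0, -0.0, -1.0]]
wrist_force: [-0.3, -0.6, 0.6]
width: 0.621
finger_force: 0.0
t: 42.95
tcp_pos: [0.4633, 0.0001, 0.0051]
tcp_rot: [[-1.0, -0.002, 0.001], [-0.002, 1.0, -0.0], [-0.001, -0.0, -1.0]]
wrist_force: [-0.0, -0.9, 3.0]
width: 0.338
finger_force: 45.0
pliers [ 0.462  -0.0012  0.    ] 0.8 [250.2 229.8]
pin_left [0.5279 0.0275 0.001 ] 0.79 [293.6 322.2]
pin_right [ 0.5248 -0.0266  0.001 ] 0.76 [211.4 318. ]
t 43.15 tcp [0.4634 0.0001 0.0051] shift mm [ 0.3669 -0.0796  2.0575]
```

```bash
python3 -m jog '[{"wx":0,"wy":0,"wz":0,"dx":0,"dy":0,"dz":-0.015,"grip":0.025},{"wx":0,"wy":0,"wz":0,"dx":0,"dy":0,"dz":-0.035,"grip":0.025},{"wx":0,"wy":0,"wz":0.1,"dx":0.004,"dy":0.001,"dz":-0.05,"grip":0.025},{"wx":0,"wy":0,"wz":0.22,"dx":0.004,"dy":0.001,"dz":-0.05,"grip":0.025},{"wx":0,"wy":0,"wz":0.34,"dx":0.004,"dy":0.001,"dz":-0.05,"grip":0.025},{"wx":0,"wy":0,"wz":0.46,"dx":0.004,"dy":0.001,"dz":-0.05,"grip":0.025},{"wx":0,"wy":0,"wz":0.58,"dx":0.004,"dy":0.001,"dz":-0.05,"grip":0.025},{"wx":0,"wy":0,"wz":0.7,"dx":0.004,"dy":0.001,"dz":-0.05,"grip":0.025}]' 45 | head -3
python3 -m jog '[{"wx":0,"wy":0,"wz":0.12,"dx":0,"dy":0,"dz":0,"grip":0.025},{"wx":0,"wy":0,"wz":0.24,"dx":0,"dy":0,"dz":0,"grip":0.025},{"wx":0,"wy":0,"wz":0.36,"dx":0,"dy":0,"dz":0,"grip":0.025},{"wx":0,"wy":0,"wz":0.48,"dx":0,"dy":0,"dz":0,"grip":0.025},{"wx":0,"wy":0,"wz":0.6,"dx":0,"dy":0,"dz":0,"grip":0.025},{"wx":0,"wy":0,"wz":0.7,"dx":0,"dy":0,"dz":0.02,"grip":0.025},{"wx":0,"wy":0,"wz":0.725,"dx":0,"dy":0,"dz":0.04,"grip":0.025},{"wx":0,"wy":0,"wz":0.725,"dx":0,"dy":0,"dz":0.04,"grip":0.025},{"wx":0,"wy":0,"wz":0.725,"dx":0,"dy":0,"dz":0.04,"grip":0.025}]'
python3 - <<'E'
from h import *
bot.capture("wrist")
look([("pliers",0.008),("pin_left",.01),("pin_right",.01),("holster",0)],"wrist",save="x1")
m=bot.camera_model("wrist");a=cv2.imread("pics/x1.png")
g=cv2.cvtColor(a,6);k=cv2.morphologyEx((g<45).astype(np.uint8),cv2.MORPH_OPEN,np.ones((13,13)))
for c in cv2.findContours(k,0,2)[0]:
    if cv2.contourArea(c)>1500:
        b=cv2.approxPolyDP(c,6,True)[:,0];print(cv2.contourArea(c),b.tolist(),[at(m,p,.036)[:2].round(4).tolist() for p in b])
delta([.4592,.0015,.008],8.4);delta([.4422,.1162,.008])
E
```

```text
t: 43.82
tcp_pos: [0.4581, 0.0011, 0.0534]
tcp_rot: [[-0.762, 0.647, -0.002], [0.647, 0.762, 0.0], [0.002, -0.001, -1.0]]
t: 44.57
tcp_pos: [0.4573, 0.0012, 0.0128]
tcp_rot: [[-0.149, 0.989, -0.004], [0.989, 0.149, 0.0], [0.001, -0.004, -1.0]]
wrist_force: [-0.5, -0.1, -1.4]
width: 0.334
finger_force: 45.0
pliers [0.4571 0.002  0.008 ] 0.77 [250.5 228.8]
pin_left [ 0.4933 -0.0566  0.01  ] 0.94 [291.9 318.7]
pin_right [ 0.4394 -0.0601  0.01  ] 0.88 [209.7 312.8]
7027.5 [[0, 325], [0, 383], [511, 383], [511, 325], [479, 326], [464, 377], [40, 377], [25, 326]] [[0.3256, -0.0652], [0.322, -0.1084], [0.6273, -0.0632], [0.6109, -0.0228], [0.5932, -0.0261], [0.5976, -0.0629], [0.3461, -0.1002], [0.3395, -0.0638]]
10105.5 [[308, 262], [321, 334], [315, 341], [308, 326], [296, 326], [299, 361], [423, 354], [430, 301], [395, 262]] [[0.4893, -0.0004], [0.5059, -0.0447], [0.5036, -0.05], [0.4975, -0.0404], [0.4908, -0.0413], [0.4972, -0.0656], [0.5679, -0.0499], [0.5605, -0.0142], [0.5347, 0.0064]]
11054.5 [[74, 301], [85, 370], [104, 361], [205, 361], [208, 326], [196, 326], [189, 341], [183, 335], [185, 291], [197, 278], [197, 262], [109, 262]] [[0.3671, -0.043], [0.3728, -0.0908], [0.3838, -0.0824], [0.4425, -0.0737], [0.4416, -0.0487], [0.4349, -0.0497], [0.4319, -0.0606], [0.4282, -0.0569], [0.4268, -0.0276], [0.4324, -0.0186], [0.4315, -0.009], [0.3857, -0.0158]]
3023.0 [[320, 64], [302, 67], [297, 77], [298, 204], [315, 200]] [[0.475, 0.0958], [0.4675, 0.0934], [0.4661, 0.0891], [0.4779, 0.0307], [0.4858, 0.034]]
t 44.87 tcp [0.4595 0.0011 0.0155] shift mm [ 0.4766 -0.2458  7.5192]
 turn [0.0018 0.0004 0.0018] j6 -12.613299655731671
 turn [-0.0006  0.0028 -3.1398] j6 -12.613299655731671
t 44.87 tcp [0.4595 0.0011 0.0155] shift mm [116.4294  -0.0995   7.4737]
```

```bash
python3 -m jog '[{"wx":0,"wy":0,"wz":0,"dx":0,"dy":0,"dz":0.004,"grip":0.025},{"wx":0,"wy":0,"wz":0,"dx":0.005,"dy":0,"dz":0.0078,"grip":0.025},{"wx":0,"wy":0,"wz":0,"dx":0.015,"dy":0,"dz":0.0078,"grip":0.025},{"wx":0,"wy":0,"wz":0,"dx":0.03,"dy":0,"dz":0.0078,"grip":0.025},{"wx":0,"wy":0,"wz":0,"dx":0.045,"dy":0,"dz":0.0078,"grip":0.025},{"wx":0,"wy":0,"wz":0,"dx":0.055,"dy":0,"dz":0.0078,"grip":0.025},{"wx":0,"wy":0,"wz":0,"dx":0.06,"dy":0,"dz":0.0078,"grip":0.025}]' 45
python3 -m jog '[{"wx":0,"wy":0,"wz":0,"dx":0.012,"dy":0,"dz":0,"grip":0.025},{"wx":0,"wy":0,"wz":0,"dx":0.024,"dy":0,"dz":0,"grip":0.025},{"wx":0,"wy":0,"wz":0,"dx":0.036,"dy":0,"dz":0,"grip":0.025},{"wx":0,"wy":0,"wz":0,"dx":0.046,"dy":0,"dz":0,"grip":0.025},{"wx":0,"wy":0,"wz":0,"dx":0.053,"dy":0,"dz":0,"grip":0.025},{"wx":0,"wy":0,"wz":0,"dx":0.056,"dy":0,"dz":0,"grip":0.025},{"wx":0,"wy":0,"wz":0,"dx":0.056,"dy":0,"dz":0,"grip":0.025}]'
python3 - <<'E'
from h import *
look([("pliers",0.002),("pin_left",.004),("pin_right",.004),("holster",0)],"wrist",save="x2");print(bot.observe()["wrist_force"]);delta([.4422,.1162,.0051])
E
```

```text
t: 45.45
tcp_pos: [0.4495, 0.0621, 0.0064]
tcp_rot: [[-0.149, 0.989, -0.0], [0.989, 0.149, 0.0], [0.0, -0.0, -1.0]]
wrist_force: [0.7, -0.3, -1.3]
width: 0.343
finger_force: 45.0
t: 46.03
tcp_pos: [0.4416, 0.1163, 0.0066]
tcp_rot: [[-0.148, 0.989, -0.0], [0.989, 0.148, -0.0], [-0.0, -0.0, -1.0]]
wrist_force: [-0.4, 0.3, -1.4]
width: 0.335
finger_force: 45.0
pliers [0.4402 0.1171 0.002 ] 0.6 [250.1 230.1]
pin_left [0.4781 0.0586 0.004 ] 0.85 [294.4 320.6]
pin_right [0.4233 0.0529 0.004 ] 0.79 [209.9 317.4]
holster [0.4313 0.1844 0.    ] 0.72 [252.2 113.5]
[-0.4089  0.4953 -1.2278]
t 46.28 tcp [0.4418 0.1154 0.0066] shift mm [0.7091 0.5002 1.4848]
```

```bash
python3 -m jog '[{"wx":0,"wy":0,"wz":0,"dx":0.001,"dy":0,"dz":0.0012,"grip":0.025},{"wx":0,"wy":0,"wz":0,"dx":0.001,"dy":0,"dz":0.0012,"grip":0.025},{"wx":0,"wy":0,"wz":0,"dx":0.001,"dy":0,"dz":0.0012,"grip":0.036},{"wx":0,"wy":0,"wz":0,"dx":0.001,"dy":0,"dz":0.0012,"grip":0.05},{"wx":0,"wy":0,"wz":0,"dx":0.001,"dy":0,"dz":0.0012,"grip":0.055},{"wx":0,"wy":0,"wz":0,"dx":0.001,"dy":0,"dz":0.0012,"grip":0.055},{"wx":0,"wy":0,"wz":0,"dx":0.001,"dy":0,"dz":-0.02,"grip":0.055},{"wx":0,"wy":0,"wz":0,"dx":0.001,"dy":0,"dz":-0.055,"grip":0.06},{"wx":0,"wy":0,"wz":0,"dx":0.001,"dy":0,"dz":-0.095,"grip":0.08},{"wx":0,"wy":0,"wz":0,"dx":0.001,"dy":0,"dz":-0.13,"grip":0.08}]'
python3 -m jog '[{"wx":0,"wy":0,"wz":0,"dx":-0.01,"dy":0.01,"dz":-0.04,"grip":0.08},{"wx":0,"wy":0,"wz":0,"dx":-0.02,"dy":0.02,"dz":-0.08,"grip":0.08},{"wx":0,"wy":0,"wz":0,"dx":-0.02,"dy":0.02,"dz":-0.12,"grip":0.08},{"wx":0,"wy":0,"wz":0,"dx":-0.02,"dy":0.02,"dz":-0.15,"grip":0.08},{"wx":0,"wy":0,"wz":0,"dx":-0.02,"dy":0.02,"dz":-0.15,"grip":0.08},{"wx":0,"wy":0,"wz":0,"dx":-0.02,"dy":0.02,"dz":-0.15,"grip":0.08}]' | head -3
python3 - <<'E'
from h import *
bot.capture("wrist");bot.capture("wrist")
m,a,o=look([("pliers",0.0),("pin_left",.001),("pin_right",.001),("holster",0),("neck_1",.1),("ring_1",.1),("espresso_cup",0),("salt_shaker",0)],"wrist",save="x3")
look([("ring_1",.1),("pliers",0)],"side",save="x4")
look([("ring_1",.1),("neck_1",.1)],"scene",save="x5")
E
```

```text
t: 47.12
tcp_pos: [0.4413, 0.1168, 0.1386]
tcp_rot: [[-0.148, 0.989, 0.0], [0.989, 0.148, 0.0], [0.0, 0.0, -1.0]]
wrist_force: [0.9, 0.0, 0.0]
width: 0.8
finger_force: 0.0
t: 47.62
tcp_pos: [0.4651, 0.1001, 0.2889]
tcp_rot: [[-0.147, 0.989, 0.005], [0.989, 0.147, 0.001], [-0.0, 0.005, -1.0]]
pliers [0.4414 0.1192 0.    ] 0.56 [239.1 135.5]
pin_left [0.4808 0.0536 0.001 ] 0.61 [258.8 182.2]
pin_right [0.4773 0.0553 0.001 ] 0.28 [256.7 180.8]
pin_right [0.7607 0.1183 0.001 ] 0.26 [449.4 167.9]
holster [0.4272 0.1839 0.    ] 0.81 [235.3  88.1]
holster [ 0.6358 -0.1374  0.    ] 0.39 [330.4 300.1]
neck_1 [0.5891 0.0177 0.1   ] 0.77 [340.7 242.9]
ring_1 [ 0.5956 -0.0746  0.1   ] 0.73 [329.7 304.8]
ring_1 [0.5948 0.0201 0.1   ] 0.56 [345.6 241.8]
espresso_cup [ 0.381  -0.1462  0.    ] 0.76 [182.7 285.4]
salt_shaker [0.7557 0.1176 0.    ] 0.73 [445.6 167.7]
ring_1 [ 0.4692 -0.1425  0.1   ] 0.64 [290.9 188.5]
ring_1 [ 0.6066 -0.0835  0.1   ] 0.62 [239.2 187.8]
ring_1 [0.5994 0.0153 0.1   ] 0.47 [222.2 201.9]
ring_1 [ 0.5222 -0.077   0.1   ] 0.4 [263.9 193.9]
pliers [0.4444 0.1135 0.    ] 0.64 [256.4 268.8]
ring_1 [ 0.5082 -0.2716  0.1   ] 0.71 [281.7 221.5]
ring_1 [ 0.5956 -0.0705  0.1   ] 0.67 [235.6 184.3]
ring_1 [0.5976 0.0185 0.1   ] 0.67 [212.2 176. ]
ring_1 [ 0.4547 -0.3299  0.1   ] 0.55 [293.1 240.8]
ring_1 [ 0.39   -0.0253  0.1   ] 0.16 [182.9 217.2]
neck_1 [ 0.5997 -0.0735  0.1   ] 0.74 [237.1 183.9]
neck_1 [0.6019 0.0168 0.1   ] 0.72 [213.4 175.5]
```

```bash
python3 -c "
from bench import bot
print(bot.finish_job())"
```

```text
the job is handed in; nothing more can be done
None
```

I handed the job in at about 48 s: both cartridges (the third slot is empty) have a snap ring on the neck, the pliers are back in the holster, and camera checks put each ring on its neck and closed; no score came back.

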